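# Fill the cake stand and cover it

### The arm

A 6-joint arm with a two-finger parallel gripper is mounted at the origin on the work surface. World frame = base frame: x ahead of the robot, y to its left, z up, the work surface at z = 0. Lengths are in mm, angles in rad, forces in N, time in s.
With the tool pointing down it reaches from about 400 to 925 mm from the base axis. Payload 12.5 kg.
Tool frame: the origin (TCP) lies at the very end of the fingers, on their centre line; the grasp point (between the pads) lies 19 mm behind it; x points along the fingers, y is the direction in which the jaws open and shut, and the axes are right-handed (so a half turn about x gives the same grasp; the last joint's range is limited). The gripper opens to 95 mm and grips with 3 to 60 N. Pads are 20 mm wide; open, the fingers measure 119 mm over their backs; the gripper's body (75 mm by 180 mm) begins 59 mm behind the grasp point.
Start: joints at [1.117, 0.491, 1.559, -0, 1.092, -0.106], TCP at [213.003, 587.602, 214.661] pointing down, gripper open.
Joint ranges: [-3.1, 3.1], [-0.84, 2.19], [0.05, 2.79], [-1.13, 4.28], [0.06, 2.93], [-2.69, 2.69]. Speed limits (rad/s): [2.22, 2.22, 2.79, 3.14, 3.14, 3.14].

### API

Orientations are given as [roll, pitch, yaw] about the fixed x, y, z axes, in that order (R = Rz(yaw) Ry(pitch) Rx(roll)).
In Python, from cell import env, optics, job gives the robot as it stands.
- The arm moves only by the shell command python3 -m handwheel 'ROWS' [OPENING]. ROWS is JSON, a list of rows, each an object with "travel": the shift along the world's x, y, z in mm, a list of three; "roll": the turn about the world's z in degrees. In form: [{"travel": [dx, dy, dz], "roll": roll}, ...]. A call has 1 to 8 rows; each row is the pose to reach, as a shift and turn from the pose commanded when the call began; what a row does not reach only later rows make up. A row lasts 1/10 s, in which the tool goes at most 50 mm and 8.59 degrees, less where a joint would pass 70% of its speed; a pose out of reach is approached as far as the arm can. A call with a gripper value outside its range is refused whole. OPENING is the closure, from -1 (fully open) to 1 (shut), set as the call begins (- or left out, the last holds). The fingers move at their own pace and stop on an object; the grip force is fixed at half the most. Time passes only in rows, so rows that repeat a pose let the fingers close. It gives the time, the measured TCP pose, the force and the opening at its end, in the units of the state.
- env.state(): the state, without advancing time (a new reading comes with each control period).
- optics.read_camera(name): name is "scene" or "side" or "wrist"; returns the picture (480x640x3 uint8, red, green, blue); there is no depth.
- optics.camera_params(name): a dict with "fx", "fy", "cx", "cy" (pixels), "world_from_camera" (4x4, takes a point from camera to world coordinates). Camera axes: x right, y up, looking along -z (the intrinsics and any distortion apply to the point x, -y, -z); pixel columns grow to the right and rows downward; lengths in mm; the calibration is good to about 2 mm. The wrist camera is an equidistant fisheye: a pixel r from the principal point sees the ray r / f radians off the axis. A picture is of the moment at which its call begins: read the wrist's pose just before it. camera_params takes no time and is no camera call; for the wrist camera it gives the pose at the moment of the call.
- job.job_done(): hands the job in, once; it reports no verdict.
The state is a dict: "t": time; "joints": joint angles; "qvel": joint speeds; "tau": joint torques, N m; "eef_pos": TCP position; "tcp_rot": TCP orientation; "ft_force": force on the tool from outside, world axes, zero at the start; "moment": the same for the moment, N m; "opening": opening from 0.0 (shut) to 1.0 (fully open).
Only numpy, scipy, OpenCV 4.12 (cv2) and the standard library are available. Lean on these libraries where they do the work, as an engineer would, in place of code of your own. Each camera call takes 0.05 s, during which the arm holds its last target.

### The job

Move all the iced buns from the baking sheet onto the plate of the cake stand, lifting each one on the blade of the turner and never touching the buns with your fingers; set them down gently, each flat on the plate inside its rim, right way up and not on one another. Lay the turner back flat on its slate rest, and put the clear dome gently on the stand over the rim so that it sits fully down and level. Leave everything else on the counter where it is.

Things in the scene. Friction and masses are not known exactly. Their poses are not given: they have to be found in the camera images.
- bun1: one of up to four alike iced buns (two or three are there; an absent one reads None): flat, round, golden, white icing disc on top, 66 mm across, 24 mm high (26 with icing), 70 g. Origin: centre of its underside, z up. The flat underside is 48 mm across; from there the edge flares up and out to full width 8 mm higher, so a blade edge gets under it
- bun2: another such bun, exactly as bun1
- bun3: another such bun, exactly as bun1
- bun4: another such bun, exactly as bun1
- sheet: flat aluminium baking sheet fixed on the counter, 200 mm (x) by 380 mm (y); the buns start on it in a row along y. Origin: centre of its underside; top at z = 4 mm. Its near edge (-x) is flat and open; the far and side edges have a lip, inner faces at x = 96 mm and y = +-186 mm, top at z = 18 mm (bead to 20). A bun pushed along +x stops at the far lip with its centre at x = 63 mm
- turner: pastry turner, 180 g: flat steel blade, bent neck, raised wooden handle. Origin: centre of the blade's underside; x to the blade's front edge, z up when flat. Blade 90 mm (x -45 to 45) by 60 by 3 mm thick. Handle a bar 18 mm wide (y), z 54 to 76 mm, x -65 to -165 mm. Centre of mass near x = -21 mm: it stands on its blade, handle in the air
- grip (a point): place to hold the turner: mid-height of the handle at turner x = -90 mm, z = 65 mm; axes as the turner's. The blade is slick under a bun: it stays on up to about 10 degrees of tilt and slides off by itself from 11 to 18; tipped 20 degrees with the front edge on the plate, it stops with its centre about 11 mm behind that edge. Buns grip sheet, stand and counter better (friction 0.6)
- rest: dark slate slab fixed on the counter, 240 mm (its x) by 100 mm (its y) by 10 mm thick, the turner's place, where it starts lying lengthwise. Origin: centre of its underside
- stand: low white cake stand fixed on the counter; origin: centre of its foot's underside, z up. A foot 124 mm across carries a flat plate 250 mm across, its top 50 mm above the counter. On the plate stands a round rim 12 mm high, radius 100 to 104 mm; outside it a flat ledge runs out to radius 125 mm. Buns belong inside the rim, the dome's wall outside it on the ledge
- plate (a point): centre of the top of the stand's plate (50 mm above the counter), z up
- dome: clear round dome cover, open below, steel bead at the mouth, wooden knob on top, 450 g, standing mouth down on the counter. Origin: centre of its mouth, z up. Outer diameter 224 mm, inner 216 mm at the mouth (so about 4 mm to spare all round over the stand's rim), straight wall up to 45 mm, crown 97 mm high, over 80 mm high inside
- knob (a point): on the dome's axis, 121 mm above its mouth: the middle of the knob, a plain upright cylinder 31 mm across from 105 to 136 mm above the mouth, on a narrow neck
- card: price card holder, wooden foot 50 by 75 mm with a dark green blank card, 66 mm high, loose; to be left alone. Origin: centre of its underside
- jar: jam jar 72 mm across, 95 mm high, loose; to be left alone. Origin: centre of its underside
- cup: white mug 84 mm across, 90 mm high, loose; to be left alone. Origin: centre of its underside
- tongs: steel tongs about 230 mm long lying flat, loose; to be left alone. Origin: middle of the underside
Not all that is in view belongs to the job. What is shaped like the bun3 but orange or purple is not meant. Leave any orange look-alike of the bun1 alone.

How it is judged (in metres and radians):
On the way:
1. all the buns lie flat on the plate of the stand, inside its rim (horizontal distance between each of bun1, bun2, bun3, bun4 and plate below 0.07 m and z of bun1 in the frame of plate between -0.003 and 0.004 m and angle between each of bun1, bun2, bun3, bun4's own z axis and vertical below 0.08 rad and z of bun2 in the frame of plate between -0.003 and 0.004 m and z of bun3 in the frame of plate between -0.003 and 0.004 m and z of bun4 in the frame of plate between -0.003 and 0.004 m), for 0.3 s.
At the end, for the whole second after the job is handed in: At rest and released: every bun flat and upright (4.5 deg) on the plate, centred within 70 mm of its middle; turner flat on the rest, blade centre within 85 mm lengthwise, 35 mm sideways of its middle; dome round the rim on the ledge, within 8 mm of centre, down within 2.5 mm, level within 1 deg (all of step 1 and linear speed of each of bun1, bun2, bun3, bun4, turner, dome below 0.02 m/s and x of turner in the frame of rest between -0.085 and 0.085 m and y of turner in the frame of rest between -0.035 and 0.035 m and z of turner in the frame of rest below 0.014 m and angle between turner's own z axis and vertical below 0.06 rad and horizontal distance between dome and plate below 0.008 m and z of dome in the frame of plate below 0.0025 m and angle between dome's own z axis and vertical below 0.018 rad); the robot touches nothing.
It fails at once if the fingers touch a bun (contact force between the fingers and bun1 above 0.3 N or contact force between the fingers and bun2 above 0.3 N or contact force between the fingers and bun3 above 0.3 N or contact force between the fingers and bun4 above 0.3 N).
It fails at once if a bun is dropped onto the stand from more than about 3 cm ((horizontal distance between bun1 and plate below 0.11 m and z of bun1 in the frame of plate above 0.012 m and contact force between bun1 and turner below 0.01 N and linear speed of bun1 above 0.6 m/s) or (horizontal distance between bun2 and plate below 0.11 m and z of bun2 in the frame of plate above 0.012 m and contact force between bun2 and turner below 0.01 N and linear speed of bun2 above 0.6 m/s) or (horizontal distance between bun3 and plate below 0.11 m and z of bun3 in the frame of plate above 0.012 m and contact force between bun3 and turner below 0.01 N and linear speed of bun3 above 0.6 m/s) or (horizontal distance between bun4 and plate below 0.11 m and z of bun4 in the frame of plate above 0.012 m and contact force between bun4 and turner below 0.01 N and linear speed of bun4 above 0.6 m/s)).
It fails at once if the dome is let fall onto the stand from more than about 3 cm (horizontal distance between dome and plate below 0.11 m and z of dome in the frame of plate above 0.02 m and contact force between the fingers and dome below 0.05 N and linear speed of dome above 0.45 m/s).
It fails at once if something else on the counter is pushed more than 4 cm aside (distance of any of card, jar, cup, tongs from where it was at the start of the episode above 0.04 m).
Of bun1, bun2, bun3, bun4 only 2 to 3 are there at a start; the rules pass over those that are not, and their reading is None.
At some moment in a run one of dome, bun1, bun2, bun3, bun4 may be knocked a few centimetres aside while the robot is not near it.
It also fails if it takes over 210 s, if anything falls off the work surface, if the arm or the gripper's body presses on something with over 40 N, if the wrist force passes 120 N, or if a joint passes its speed limit or range.

## Working session

There is one attempt and no reset: what is moved stays moved. The work goes in short steps, Python scripts to look and compute and a shell command to move; the robot and the scene stay as the last step left them, time stands still between calls to the robot, and variables do not carry over. Pictures are saved under pics/ and viewed, and the job is handed in when it is done.

```bash
ls; mkdir -p pics; python3 - <<'E'
from cell import env, optics, job
import cv2
print(env.state())
for n in ["scene","side","wrist"]:
    im=optics.read_camera(n); cv2.imwrite(f"pics/{n}0.png",im[:,:,::-1])
    p=optics.camera_params(n); print(n,p)
E
```

```text
pics
{'t': 0.0, 'joints': array([ 1.11740401e+00,  4.91563987e-01,  1.55946911e+00, -3.67172241e-05,
        1.09167143e+00, -1.05606272e-01]), 'qvel': array([ 0.00073959,  0.00088013, -0.00021184,  0.00019968, -0.00283641,
       -0.00022074]), 'tau': array([-1.24952228e-03, -6.12658381e+01, -2.58171755e+01,  6.90958207e-02,
        4.83773765e-02, -1.10955170e-04]), 'eef_pos': array([212.89269372, 587.36110947, 214.05222158]), 'tcp_rot': array([-1.64712341,  1.56968398, -1.99489251]), 'ft_force': array([-0.39724584,  0.37987835, -0.12879646]), 'moment': array([ 0.0021916 ,  0.02926402, -0.03856977]), 'opening': 0.9985663958602096}
scene {'fx': 471.3887415790149, 'fy': 471.3887415790149, 'cx': 330.87513994635395, 'cy': 231.31927150172916, 'world_from_camera': array([[-6.94988955e-01, -4.10570711e-01,  5.90272855e-01,
         1.25155147e+03],
       [ 7.18994288e-01, -3.89836114e-01,  5.75391187e-01,
         6.05860864e+02],
       [-6.12909271e-03,  8.24293331e-01,  5.66129790e-01,
         8.09056863e+02],
       [ 0.00000000e+00,  0.00000000e+00,  0.00000000e+00,
         1.0000
[... 255 characters left out ...]
8814313e-01, -5.85350206e-01,
        -8.81748719e+02],
       [ 4.58291267e-03,  6.77518263e-01,  7.35491673e-01,
         1.04972532e+03],
       [ 0.00000000e+00,  0.00000000e+00,  0.00000000e+00,
         1.00000000e+00]])}
wrist {'fx': 371.64829954431775, 'fy': 371.64829954431775, 'cx': 327.0901464778011, 'cy': 243.53304540767195, 'world_from_camera': array([[ 3.41701879e-01, -9.00919532e-01, -2.67551533e-01,
         1.36781651e+02],
       [ 9.39808384e-01,  3.27512821e-01,  9.74451287e-02,
         6.15126406e+02],
       [-1.63662371e-04, -2.84744358e-01,  9.58603476e-01,
         3.85323552e+02],
       [ 0.00000000e+00,  0.00000000e+00,  0.00000000e+00,
         1.00000000e+00]])}
```

View pics/scene0.png

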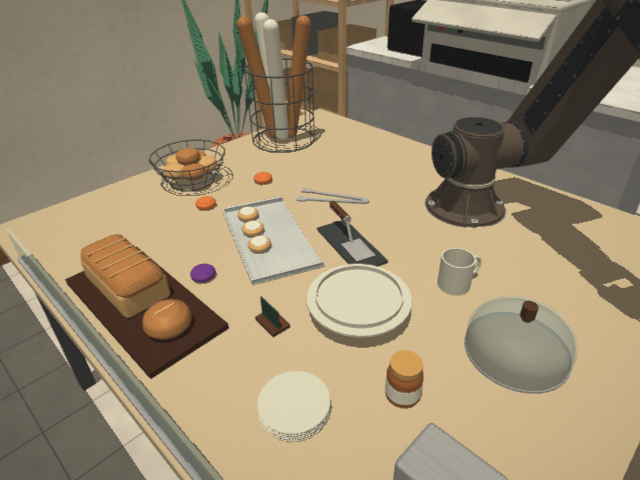

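View pics/side0.png

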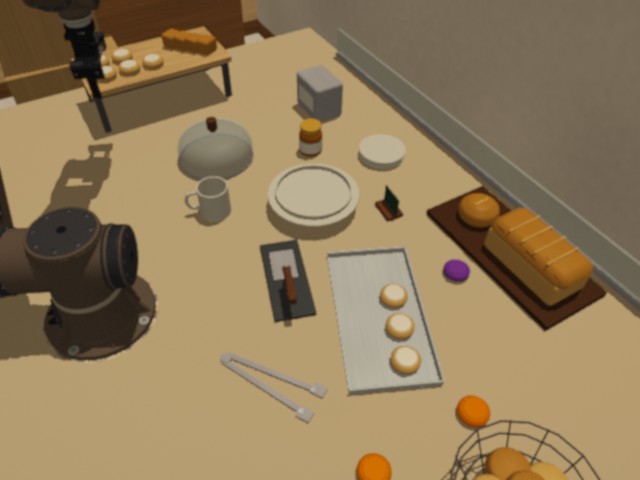

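View pics/wrist0.png

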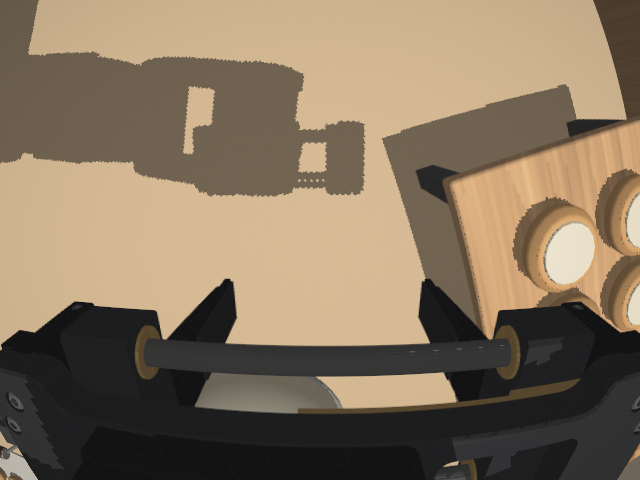

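```bash
cat > h.py <<'E'
from cell import env, optics, job
import numpy as np, cv2
def ray(n,px,p=None):
    p=p or optics.camera_params(n); x=(px[0]-p['cx'])/p['fx']; y=(px[1]-p['cy'])/p['fy']
    if n=='wrist':
        r=np.hypot(x,y); s=np.sin(r)/r if r>1e-9 else 1; d=np.array([x*s,-y*s,-np.cos(r)])
    else: d=np.array([x,-y,-1.])
    M=np.array(p['world_from_camera']); return M[:3,3],M[:3,:3]@d
def plane(n,px,z,p=None):
    o,d=ray(n,px,p); return o+d*(z-o[2])/d[2]
def proj(n,X,p=None):
    p=p or optics.camera_params(n); M=np.array(p['world_from_camera']); c=M[:3,:3].T@(np.array(X,float)-M[:3,3])
    x,y,z=c[0],-c[1],-c[2]
    if n=='wrist':
        r=np.hypot(x,y); t=np.arctan2(r,z); k=t/r if r>1e-9 else 1/z
        return np.array([p['cx']+p['fx']*x*k,p['cy']+p['fy']*y*k])
    return np.array([p['cx']+p['fx']*x/z,p['cy']+p['fy']*y/z])
def snap(n,f):
    p=optics.camera_params(n); im=optics.read_camera(n); cv2.imwrite('pics/'+f,im[:,:,::-1]); return im,p
def blobs(mask,amin=30):
    k,l,s,c=cv2.connectedComponentsWithStats(mask.astype(np.uint8))
    return [(s[i],c[i]) for i in range(1,k) if s[i][4]>=amin]
def st():
    s=env.state(); np.set_printoptions(precision=2,suppress=True)
    print(round(s['t'],2),s['eef_pos'],s['tcp_rot'],s['ft_force'],round(s['opening'],3)); return s
E
python3 - <<'E'
import cv2
a=cv2.imread('pics/scene0.png');b=cv2.imread('pics/side0.png')
c=cv2.resize(a[190:300,210:410],None,fx=4,fy=4,interpolation=cv2.INTER_CUBIC); cv2.imwrite('pics/c1.png',c)
c=cv2.resize(b[235:400,240:450],None,fx=3.6,fy=3.6,interpolation=cv2.INTER_CUBIC); cv2.imwrite('pics/c2.png',c)
E
```

```text
(no output)
```

View pics/c1.png

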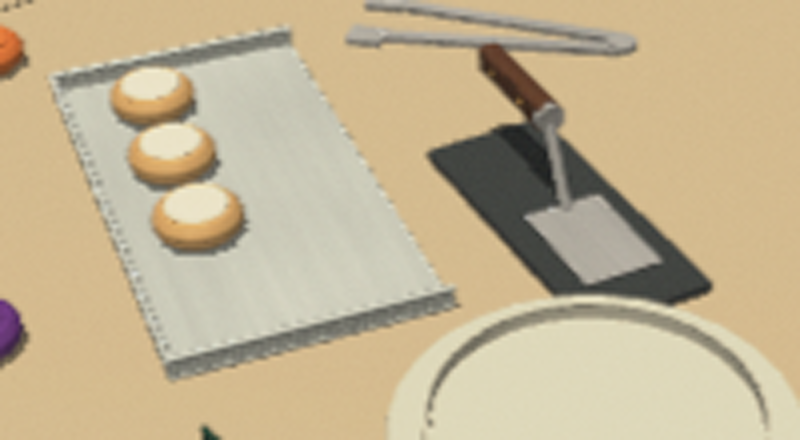

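View pics/c2.png

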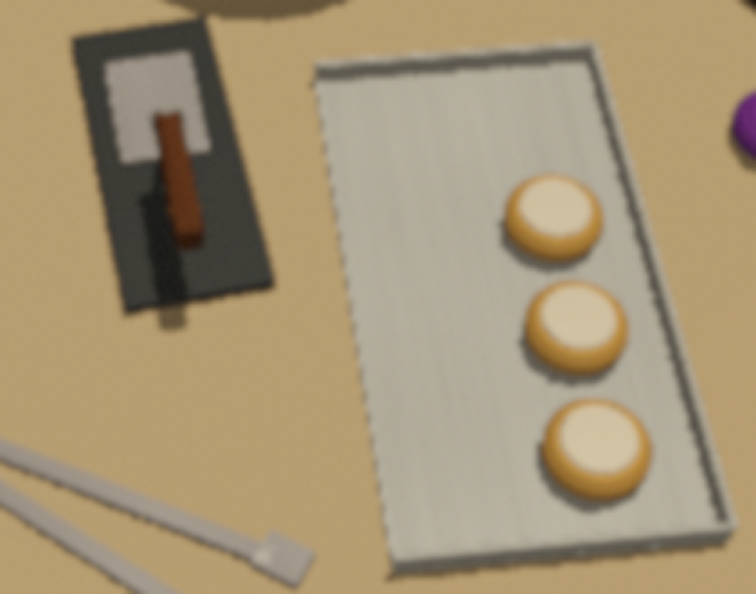

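```bash
python3 - <<'E'
from h import *
np.set_printoptions(precision=1,suppress=True)
C1=lambda x,y:(210+x/4,190+y/4)
C2=lambda x,y:(240+x/3.6,235+y/3.6)
print('sheet scene', [plane('scene',C1(*q),z)[:2] for q,z in [((52,78),20),((165,365),20),((455,293),10),((290,30),20),((455,305),0)]])
print('sheet side', [plane('side',C2(*q),z)[:2] for q,z in [((318,68),20),((597,46),20),((732,527),20),((392,565),10)]])
print('slate scene',[plane('scene',C1(*q),10)[:2] for q in [(428,154),(530,125),(712,286),(565,310)]])
print('slate side',[plane('side',C2(*q),10)[:2] for q in [(74,40),(203,20),(272,285),(126,312)]])
print('blade scene',[plane('scene',C1(*q),13)[:2] for q in [(525,215),(608,195),(662,262),(588,283)]])
print('blade side',[plane('side',C2(*q),13)[:2] for q in [(105,62),(191,52),(210,150),(122,162)]])
print('handle top side',[plane('side',C2(*q),86)[:2] for q in [(155,115),(180,112),(202,234),(178,243)]])
print('handle top scene',[plane('scene',C1(*q),86)[:2] for q in [(480,52),(500,45),(563,105),(545,115)]])
for n in ['scene','side']:
    im=cv2.imread(f'pics/{n}0.png'); hsv=cv2.cvtColor(im,cv2.COLOR_BGR2HSV)
    h,s,v=cv2.split(hsv)
    if n=='scene': box=(230,200,275,255)
    else: box=(375,280,425,375)
    m=np.zeros_like(h); x0,y0,x1,y1=box
    sub=(h>8)&(h<25)&(s>110 if n=='side' else s>95)
    icing=(v>195)&(s<90)&(h>10)
    m[y0:y1,x0:x1]=icing[y0:y1,x0:x1]
    for s_,c in blobs(m,15): print(n,'ice',c,s_[4],plane(n,c,30)[:2])
E
```

```text
sheet scene [array([ 576.9, -529.9]), array([ 732.2, -187. ]), array([ 542.3, -113.5]), array([ 397. , -449.3]), array([ 542.8, -113.2])]
sheet side [array([ 543.3, -120.1]), array([ 724.9, -200. ]), array([ 569.7, -540.5]), array([ 389.9, -458.9])]
slate scene [array([ 436.5, -247.1]), array([ 354.2, -218.4]), array([415.7,   8.4]), array([504.4, -46.9])]
slate side [array([410.5,  -3.6]), array([499.7, -32.2]), array([ 427.4, -256.6]), array([ 336.7, -228.6])]
blade scene [array([ 446.4, -137.8]), array([ 386.6, -110.9]), array([421.5, -31.2]), array([474.5, -52.7])]
blade side [array([419.2, -35.7]), array([476.3, -57.5]), array([ 445.2, -141.9]), array([ 388.7, -121.6])]
handle top side [array([ 401.2, -151.5]), array([ 416.3, -157.2]), array([ 382.2, -248.8]), array([ 366.4, -247.5])]
handle top scene [array([ 392.7, -234.1]), array([ 375.1, -230.3]), array([ 404.4, -140.6]), array([ 422.8, -141.1])]
scene ice [241.  202.1] 132 [ 519. -511.]
scene ice [253.3 228.7] 1407 [ 587.2 -361.2]
side ice [394.1 291.7] 221 [ 612.  -304.8]
side ice [400.6 322.4] 255 [ 574.2 -382.4]
side ice [406.3 356.3] 294 [ 533.6 -458.4]
```

```bash
python3 - <<'E'
from h import *
import cv2
a=cv2.imread('pics/scene0.png');b=cv2.imread('pics/side0.png')
c=cv2.resize(a[240:420,290:590],None,fx=2.6,fy=2.6,interpolation=cv2.INTER_CUBIC); cv2.imwrite('pics/c3.png',c)
c=cv2.resize(b[80:240,165:415],None,fx=3.2,fy=3.2,interpolation=cv2.INTER_CUBIC); cv2.imwrite('pics/c4.png',c)
E
```

```text
(no output)
```

View pics/c3.png

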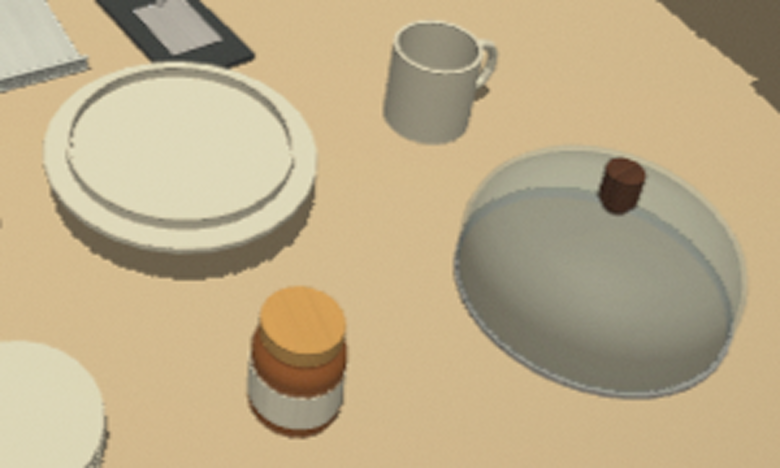

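View pics/c4.png

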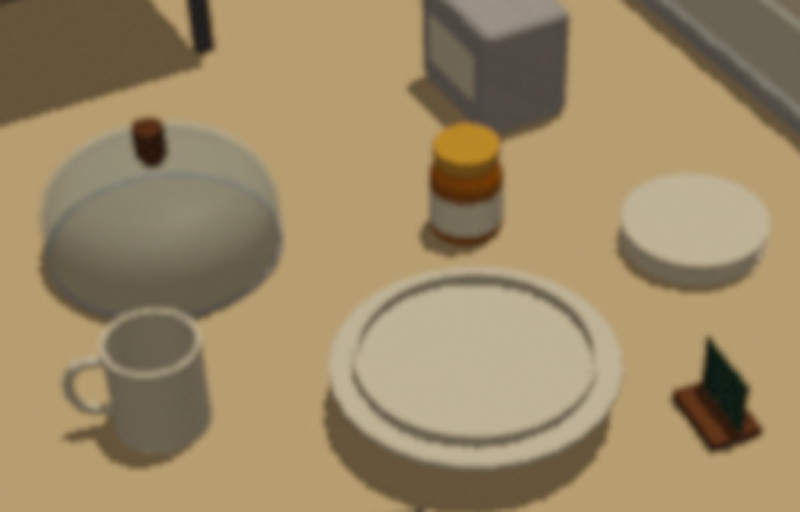

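```bash
cat >> h.py <<'E'
def circ(P):
    P=np.array(P)[:,:2]; A=np.c_[2*P,np.ones(len(P))]; s=np.linalg.lstsq(A,(P**2).sum(1),rcond=None)[0]
    return s[:2],np.sqrt(s[2]+s[:2]@s[:2])
def tri(pts):
    A=np.zeros((3,3));b=np.zeros(3)
    for o,d in pts:
        d=d/np.linalg.norm(d);Q=np.eye(3)-np.outer(d,d);A+=Q;b+=Q@o
    X=np.linalg.solve(A,b); return X,[np.linalg.norm(np.cross(X-o,d/np.linalg.norm(d))) for o,d in pts]
E
python3 - <<'E'
from h import *
np.set_printoptions(precision=1,suppress=True)
C3=lambda x,y:(290+x/2.6,240+y/2.6)
C4=lambda x,y:(165+x/3.2,80+y/3.2)
print('stand scene',circ([plane('scene',C3(*q),50) for q in [(44,155),(180,63),(316,158),(185,248),(90,90),(90,224),(275,225)]]))
print('stand side',circ([plane('side',C4(*q),50) for q in [(331,365),(475,268),(620,365),(475,464),(370,430),(580,430)]]))
print('rim side',circ([plane('side',C4(*q),62) for q in [(353,365),(475,274),(598,360),(475,446)]]))
print('rim scene',circ([plane('scene',C3(*q),62) for q in [(68,145),(180,67),(293,150),(182,222)]]))
print('knob',tri([ray('scene',C3(622,186)),ray('side',C4(149,142))]))
print('mouth scene',circ([plane('scene',C3(*q),4) for q in [(456,265),(480,320),(540,372),(630,397),(700,380),(733,330)]]))
print('mouth side',circ([plane('side',C4(*q),4) for q in [(42,250),(70,295),(110,315),(220,305),(270,270),(281,235)]]))
print('cup',plane('scene',C3(437,47),90),plane('side',C4(152,340),90))
print('jar',plane('scene',C3(303,320),95),plane('side',C4(466,145),95))
print('card',plane('side',C4(718,418),8),plane('scene',(272,325),8))
print('tongs',[plane('side',q,10) for q in [(226,358),(325,390),(308,413)]])
E
```

```text
stand scene (array([611.2,  74. ]), np.float64(122.0295194671349))
stand side (array([608.3,  67.8]), np.float64(121.76815627368934))
rim side (array([604.4,  60.9]), np.float64(104.90735258739998))
rim scene (array([611.5,  73.4]), np.float64(102.26331563801646))
knob (array([459.8, 403.8, 117.2]), [np.float64(1.2532641222316523), np.float64(1.253264122231621)])
mouth scene (array([461.1, 405.7]), np.float64(110.49376856185073))
mouth side (array([459.4, 403.9]), np.float64(112.58181390227199))
cup [368.8 185.5  90. ] [367.2 182.3  90. ]
jar [725.9 291.6  95. ] [722.5 283.9  95. ]
card [775.2 -59.    8. ] [788.1 -39.8   8. ]
tongs [array([ 201.9, -259.6,   10. ]), array([ 349.3, -430.6,   10. ]), array([ 294.1, -456.7,   10. ])]
```

```bash
python3 - <<'E'
from h import *
from scipy.spatial.transform import Rotation as R
s=st(); M=R.from_euler('xyz',s['tcp_rot']).as_matrix(); print(M)
print('yaw of y', np.degrees(np.arctan2(M[1,1],M[0,1])), np.degrees(s['joints'][[0,5]]))
W=np.array(optics.camera_params('wrist')['world_from_camera']); print((M.T@(W[:3,3]-s['eef_pos'])))
E
```

```text
0.15 [212.95 587.44 214.21] [-1.64  1.57 -1.99] [-1.11 -0.2   0.63] 0.997
[[-0.    0.34  0.94]
 [-0.    0.94 -0.34]
 [-1.   -0.   -0.  ]]
yaw of y 70.0726916151631 [64.02 -6.05]
[-171.11   -0.07  -81.06]
```

```bash
python3 -m handwheel '[{"travel":[60,-35,0],"roll":-7},{"travel":[110,-75,0],"roll":-15},{"travel":[155,-115,0],"roll":-23},{"travel":[190,-155,0],"roll":-31},{"travel":[220,-195,0],"roll":-39},{"travel":[245,-235,0],"roll":-47},{"travel":[270,-275,0],"roll":-55},{"travel":[280,-320,0],"roll":-60}]' -1; python3 -m handwheel '[{"travel":[5,-45,0],"roll":-6},{"travel":[5,-95,0],"roll":-12},{"travel":[5,-145,0],"roll":-18},{"travel":[0,-195,0],"roll":-24},{"travel":[0,-245,0],"roll":-30},{"travel":[-10,-290,0],"roll":-30},{"travel":[-20,-340,0],"roll":-30},{"travel":[-30,-380,0],"roll":-30}]'
```

```text
t: 0.95
eef_pos: [481.1, 297.9, 214.4]
tcp_rot: [1.718, 1.571, 0.317]
ft_force: [0.1, -0.5, -0.5]
opening: 0.999
t: 1.75
eef_pos: [449.0, -82.5, 214.7]
tcp_rot: [1.052, 1.571, -0.867]
ft_force: [0.5, -0.4, -0.0]
opening: 1.001
```

```bash
python3 -m handwheel '[{"travel":[-15,-30,0],"roll":0},{"travel":[-30,-60,0],"roll":0},{"travel":[-50,-70,0],"roll":0},{"travel":[-60,-70,0],"roll":0},{"travel":[-60,-70,0],"roll":0}]'; python3 - <<'E'
from h import *
st(); snap('wrist','w1.png'); snap('side','s1.png')
E
```

```text
t: 2.25
eef_pos: [388.9, -150.2, 214.7]
tcp_rot: [-2.183, 1.571, 2.18]
ft_force: [0.7, 0.1, -0.3]
opening: 0.999
2.25 [ 388.89 -150.15  214.73] [-2.18  1.57  2.18] [ 0.65  0.1  -0.32] 0.999
```

View pics/w1.png

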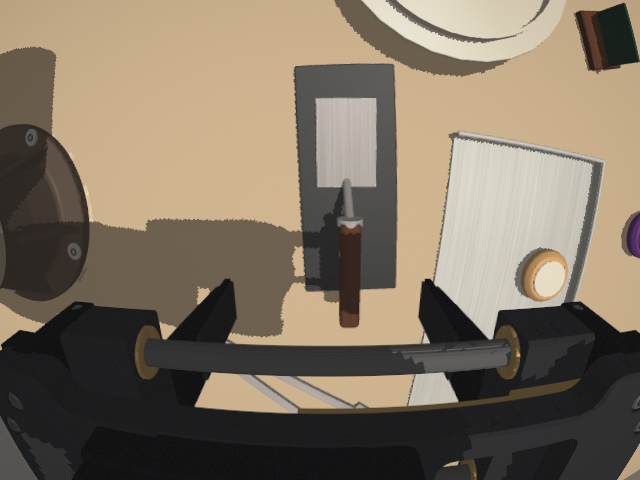

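```bash
python3 - <<'E'
from h import *
np.set_printoptions(precision=1,suppress=True)
B=[plane('wrist',q,13)[:2] for q in [(316,98),(376,97),(377,187),(317,187)]]
print(B,np.mean(B,0)); d=(B[0]+B[1]-B[2]-B[3])/2; print(np.linalg.norm(d),np.degrees(np.arctan2(d[1],d[0])))
H=[plane('wrist',q,86)[:2] for q in [(339,222),(361,221),(358,326),(340,327)]]; print(H)
d=(H[0]+H[1]-H[2]-H[3])/2; print(np.linalg.norm(d),np.degrees(np.arctan2(d[1],d[0])),np.mean(H,0))
S=[plane('wrist',q,10)[:2] for q in [(295,67),(393,65),(396,287),(306,290)]]; print('slate',S)
print('sheet',[plane('wrist',q,z)[:2] for q,z in [((455,134),20),((604,161),20)]])
print('bun',plane('wrist',(549,275),30))
print('base',plane('wrist',(0,232),0))
E
```

```text
[array([420.4, -34. ]), array([476.8, -52.5]), array([ 447.8, -139.1]), array([ 390.5, -118.6])] [433.9 -86.1]
90.55361744631409 70.98905266688816
[array([ 402.6, -143.6]), array([ 420.1, -149. ]), array([ 386.7, -241.7]), array([ 370.8, -236.9])]
98.57447847574498 70.69072307855373 [ 395.1 -192.8]
slate [array([411.9,   4. ]), array([505.2, -26.1]), array([ 434.2, -252.4]), array([ 339.3, -221.1])]
sheet [array([ 541.1, -111.8]), array([ 728.5, -192.6])]
bun [ 613.3 -298.7   30. ]
base [-66.9  -0.9   0. ]
```

```bash
python3 -m handwheel '[{"travel":[15,-21,-30],"roll":1},{"travel":[15,-21,-75],"roll":1},{"travel":[15,-21,-115],"roll":1},{"travel":[15,-21,-140],"roll":1},{"travel":[15,-21,-155],"roll":1},{"travel":[15,-21,-159],"roll":1},{"travel":[15,-21,-159],"roll":1}]'; python3 - <<'E'
from h import *
from scipy.spatial.transform import Rotation as R
s=st(); M=R.from_euler('xyz',s['tcp_rot']).as_matrix(); print(np.degrees(np.arctan2(M[1,1],M[0,1])))
snap('wrist','w2.png')
E
```

```text
t: 3.05
eef_pos: [405.2, -170.9, 55.4]
tcp_rot: [-1.866, 1.57, 2.517]
ft_force: [-0.5, -0.3, 0.3]
opening: 0.999
3.05 [ 405.21 -170.91   55.35] [-1.87  1.57  2.52] [-0.53 -0.29  0.34] 0.999
-18.867529310242475
```

View pics/w2.png

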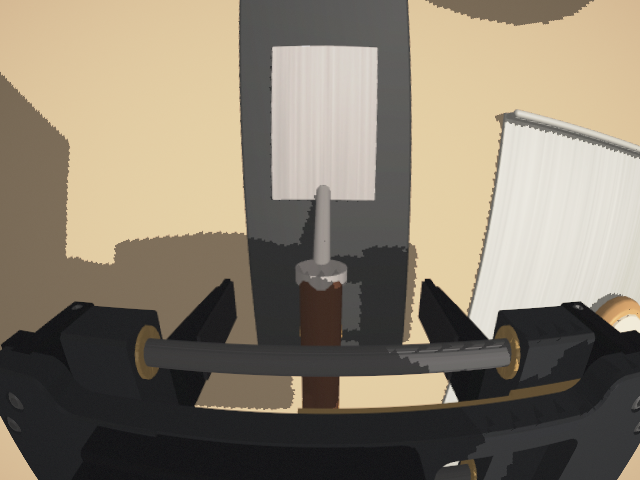

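```bash
python3 -m handwheel '[{"travel":[0,0,0],"roll":0},{"travel":[0,0,0],"roll":0},{"travel":[0,0,0],"roll":0},{"travel":[0,0,0],"roll":0},{"travel":[0,0,0],"roll":0},{"travel":[0,0,0],"roll":0}]' 1; python3 - <<'E'
from h import *
snap('wrist','w3.png')
E
```

```text
t: 3.7
eef_pos: [404.7, -171.4, 55.7]
tcp_rot: [1.42, 1.571, -0.481]
ft_force: [-0.4, 0.8, -0.0]
opening: 0.552
```

View pics/w3.png

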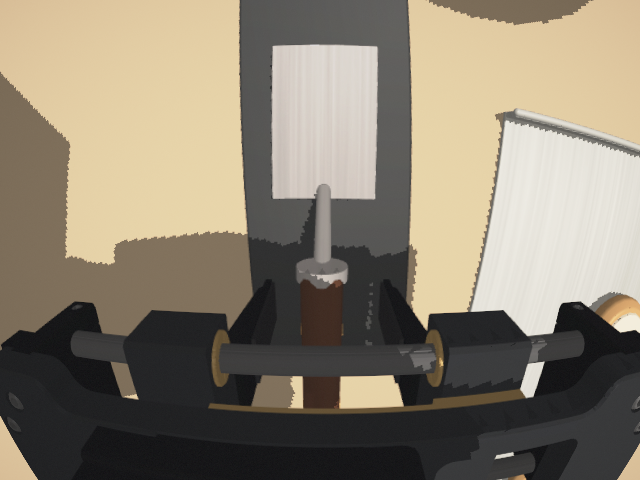

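Fingers still closing (opening 0.55). Continue, then lift slightly.

```bash
python3 -m handwheel '[{"travel":[0,0,0],"roll":0},{"travel":[0,0,0],"roll":0},{"travel":[0,0,0],"roll":0},{"travel":[0,0,0],"roll":0},{"travel":[0,0,0],"roll":0},{"travel":[0,0,0],"roll":0},{"travel":[0,0,0],"roll":0}]' 1;python3 -m handwheel '[{"travel":[0,0,0],"roll":0},{"travel":[0,0,5],"roll":0},{"travel":[0,0,20],"roll":0},{"travel":[0,0,30],"roll":0},{"travel":[0,0,30],"roll":0}]' ; python3 - <<'E'
from h import *
snap('wrist','w4.png'); snap('side','s2.png'); snap('scene','sc2.png')
E
```

```text
t: 4.45
eef_pos: [404.7, -171.4, 55.6]
tcp_rot: [-2.052, 1.571, 2.33]
ft_force: [-0.6, 0.1, -1.2]
opening: 0.186
t: 4.95
eef_pos: [405.2, -171.7, 86.9]
tcp_rot: [1.348, 1.568, -0.553]
ft_force: [-0.4, 0.5, -1.8]
opening: 0.188
```

View pics/w4.png

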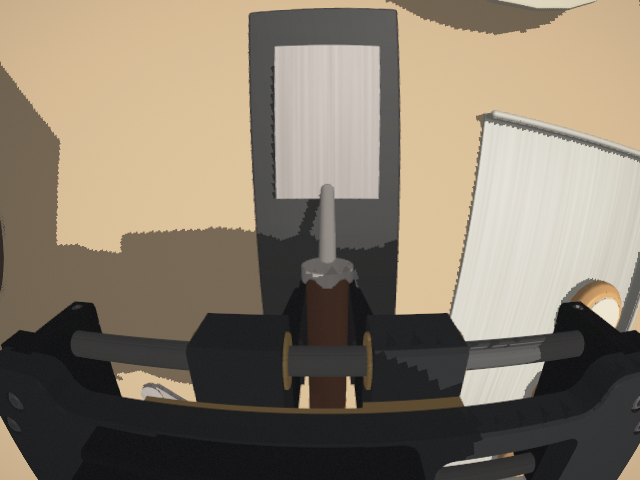

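View pics/s2.png

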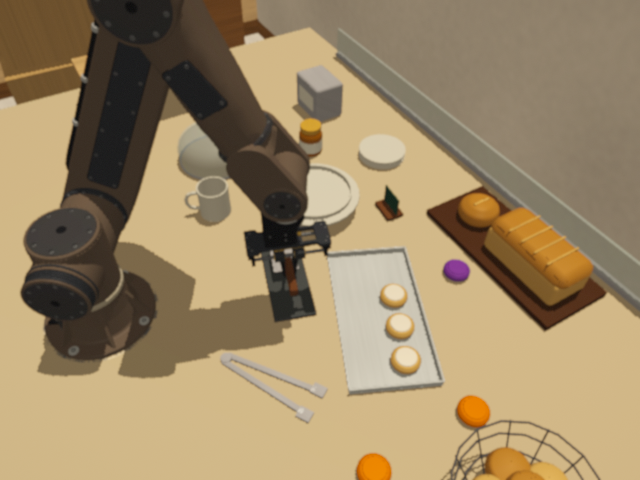

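```bash
python3 -m handwheel '[{"travel":[5,-5,30],"roll":-5},{"travel":[10,-15,60],"roll":-12},{"travel":[15,-25,75],"roll":-20},{"travel":[20,-30,75],"roll":-28},{"travel":[25,-35,75],"roll":-36},{"travel":[30,-40,75],"roll":-44},{"travel":[36,-48,75],"roll":-52},{"travel":[43,-56,75],"roll":-60}]'; python3 -m handwheel '[{"travel":[0,0,0],"roll":-8},{"travel":[0,0,0],"roll":-16},{"travel":[0,0,0],"roll":-24},{"travel":[0,0,0],"roll":-31},{"travel":[0,0,0],"roll":-34.4},{"travel":[0,0,0],"roll":-34.4},{"travel":[0,0,0],"roll":-34.4}]';  python3 - <<'E'
from h import *
from scipy.spatial.transform import Rotation as R
s=st(); M=R.from_euler('xyz',s['tcp_rot']).as_matrix(); print(np.degrees(np.arctan2(M[1,1],M[0,1])), s['joints'])
snap('wrist','w5.png')
E
```

```text
t: 5.9
eef_pos: [447.6, -227.4, 159.9]
tcp_rot: [-0.718, 1.569, 2.611]
ft_force: [-0.2, -0.3, -1.2]
opening: 0.187
t: 6.6
eef_pos: [447.5, -227.3, 160.2]
tcp_rot: [-0.131, 1.57, 2.605]
ft_force: [-0.6, -1.2, -2.7]
opening: 0.189
6.6 [ 447.53 -227.27  160.17] [-0.13  1.57  2.61] [-0.59 -1.22 -2.7 ] 0.189
-113.21610365938884 [-0.6   0.39  1.92 -0.    0.84  1.37]
```

View pics/w5.png

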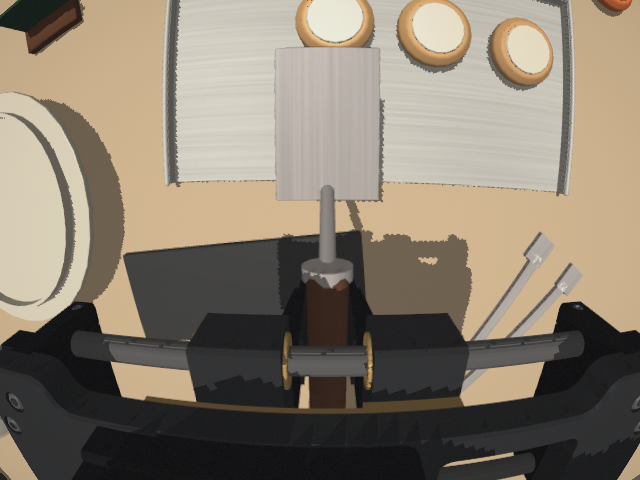

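```bash
cat >> h.py <<'E'
from scipy.spatial.transform import Rotation as R
def tool():
    s=env.state(); M=R.from_euler('xyz',s['tcp_rot']).as_matrix(); psi=np.degrees(np.arctan2(M[1,1],M[0,1]))+90
    return s['eef_pos'],psi
def local(P,c,psi):
    a=np.radians(psi); d=np.array(P)[...,:2]-np.array(c)[:2]
    return np.stack([d[...,0]*np.cos(a)+d[...,1]*np.sin(a),-d[...,0]*np.sin(a)+d[...,1]*np.cos(a)],-1)
def icing(im,p,zt,box=None):
    hsv=cv2.cvtColor(im,cv2.COLOR_RGB2HSV); m=(cv2.inRange(hsv,(12,25,210),(35,90,255)))
    if box: k=np.zeros_like(m); k[box[1]:box[3],box[0]:box[2]]=1; m=m*k
    m=cv2.morphologyEx(m,cv2.MORPH_OPEN,np.ones((5,5),np.uint8))
    return [(s,c,plane('wrist',c,zt,p)) for s,c in blobs(m,300)]
E
python3 - <<'E'
from h import *
np.set_printoptions(precision=1,suppress=True)
e,psi=tool(); print(e,psi); p=optics.camera_params('wrist')
B=[plane('wrist',q,e[2]-42.6,p) for q in [(276,48),(379,48),(380,200),(276,200)]]
print('blade local',local(B,e,psi))
im=cv2.imread('pics/w5.png')[:,:,::-1].copy()
hsv=cv2.cvtColor(im,cv2.COLOR_RGB2HSV); print([hsv[y,x] for x,y in [(335,15),(435,28),(528,48),(230,100),(40,200)]])
for s,c,P in icing(im,p,30): print(s,c,P,local(P,e,psi))
E1=plane('wrist',(180,186),4,p);E2=plane('wrist',(560,192),4,p); d=E1-E2; print('near edge',E1,E2,np.degrees(np.arctan2(d[1],d[0]))-90)
print([plane('wrist',q,20,p) for q in [(178,5),(172,183),(570,185),(567,5)]])
E
```

```text
[ 447.6 -227.3  160.3] -23.226565281955146
blade local [[132.4  29. ]
 [132.4 -29.5]
 [ 43.1 -30.9]
 [ 43.2  30. ]]
[array([ 27,  20, 234], dtype=uint8), array([ 21,  32, 233], dtype=uint8), array([ 21,  39, 229], dtype=uint8), array([ 24,  19, 214], dtype=uint8), array([ 22,  39, 216], dtype=uint8)]
[ 413    3   51   49 1988] [437.7  26.8] [ 574.2 -380.8   30. ] [176.9 -91.2]
[ 508   26   41   47 1522] [528.   48.7] [ 533.6 -456.9   30. ] [ 169.6 -177.1]
[   0   93   89  227 4643] [ 54.9 204.1] [585.   11.6  30. ] [ 32.  273.7]
[   0  118   65  183 9745] [ 28. 216.] [593.   57.3  30. ] [ 21.3 318.9]
[ 224  186   95   55 3089] [272.6 217.8] [ 477.6 -190.4   30. ] [13.  45.7]
[ 358  187   70   47 1653] [391.  214.9] [ 440.8 -282.4   30. ] [ 15.5 -53.3]
[336 202  16  29 373] [342.3 216.9] [ 455.2 -244.1   30. ] [ 13.6 -12.4]
near edge [ 537.5 -116.4    4. ] [ 388.4 -460.3    4. ] -23.439514868435836
[array([ 689.6, -188.1,   20. ]), array([ 542.6, -117.4,   20. ]), array([ 397.2, -464.5,   20. ]), array([ 566.4, -532.3,   20. ])]
```

```bash
python3 -m handwheel '[{"travel":[0,0,-40],"roll":0},{"travel":[0,0,-80],"roll":0},{"travel":[0,0,-100],"roll":0},{"travel":[0,0,-107],"roll":0},{"travel":[0,0,-108],"roll":0},{"travel":[0,0,-109],"roll":0},{"travel":[0,0,-109],"roll":0}]';  python3 -m handwheel '[{"travel":[0,0,-0.5],"roll":0},{"travel":[0,0,-1],"roll":0},{"travel":[0,0,-1],"roll":0}]'; python3 - <<'E'
from h import *
st(); snap('wrist','w6.png');snap('side','s6.png')
E
```

```text
t: 7.35
eef_pos: [448.2, -227.7, 52.6]
tcp_rot: [2.896, 1.569, -0.652]
ft_force: [-0.1, -0.2, -1.0]
opening: 0.189
t: 7.65
eef_pos: [447.8, -227.5, 51.0]
tcp_rot: [2.82, 1.57, -0.729]
ft_force: [-0.2, -0.3, 0.3]
opening: 0.187
7.65 [ 447.84 -227.47   51.  ] [ 2.82  1.57 -0.73] [-0.22 -0.27  0.35] 0.187
```

View pics/w6.png

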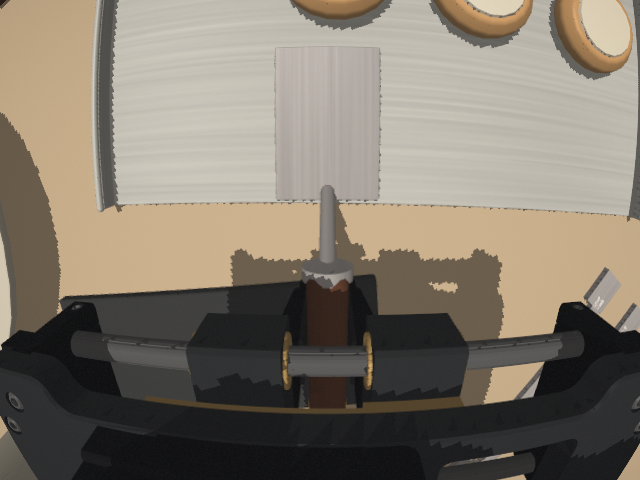

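```bash
python3 -m handwheel '[{"travel":[0,0,-0.5],"roll":0},{"travel":[0,0,-1],"roll":0},{"travel":[0,0,-1],"roll":0}]'; python3 - <<'E'
from h import *
f=[env.state()['ft_force'] for _ in range(1)]
e,psi=tool(); p=optics.camera_params('wrist'); print(e,psi,f)
# bun1 in w6: icing bottom / bun outline left-right extremes
for q,z in [((290,5),17),((386,5),17),((338,19),12)]: print(local(plane('wrist',q,z,p),e,psi))
print('near edge local',[local(plane('wrist',q,4,p),e,psi) for q in [(120,204),(325,203),(628,214)]], 'lips',[local(plane('wrist',q,20,p),e,psi) for q in [(98,100),(632,80)]])
E
```

```text
t: 8.05
eef_pos: [447.8, -227.4, 49.7]
tcp_rot: [2.5, 1.571, -1.049]
ft_force: [-0.5, 1.7, 1.8]
opening: 0.186
[ 447.76331267 -227.42974113   49.69651107] -23.32829634980557 [array([-0.54352874,  1.66659392,  1.84987074])]
[155.67912897  20.27301452]
[156.32205633 -32.43333819]
[148.25567439  -6.0856048 ]
near edge local [array([ 43.0023653 , 136.80658162]), array([40.69053415,  1.32197038]), array([  39.13559387, -230.78060696])] lips [array([111.1158855 , 138.68698173]), array([ 136.94710352, -208.6683044 ])]
```

```bash
python3 -m handwheel '[{"travel":[-2.4,-5.5,0.2],"roll":0},{"travel":[6.8,-9.5,0.2],"roll":0},{"travel":[16,-13.4,0.2],"roll":0},{"travel":[25.1,-17.4,0.2],"roll":0},{"travel":[34.3,-21.3,0.2],"roll":0},{"travel":[43.5,-25.3,0.2],"roll":0},{"travel":[52.7,-29.3,0.2],"roll":0},{"travel":[52.7,-29.3,0.2],"roll":0}]'; python3 - <<'E'
from h import *
st(); snap('wrist','w7.png');snap('side','s7.png')
E
```

```text
t: 8.85
eef_pos: [501.7, -257.3, 49.7]
tcp_rot: [2.911, 1.57, -0.638]
ft_force: [1.4, 0.5, -1.1]
opening: 0.189
8.85 [ 501.74 -257.3    49.75] [ 2.91  1.57 -0.64] [ 1.41  0.5  -1.09] 0.189
```

View pics/w7.png

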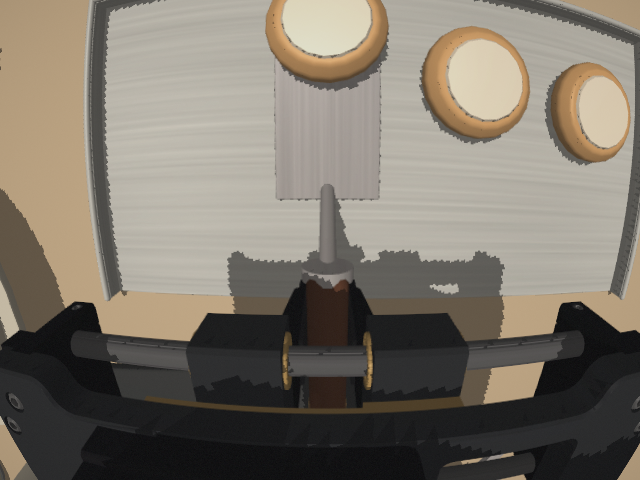

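```bash
python3 - <<'E'
import cv2
b=cv2.imread('pics/s7.png')
cv2.imwrite('pics/c5.png',cv2.resize(b[220:400,240:460],None,fx=3.4,fy=3.3,interpolation=cv2.INTER_CUBIC))
E
```

```text
(no output)
```

View pics/c5.png

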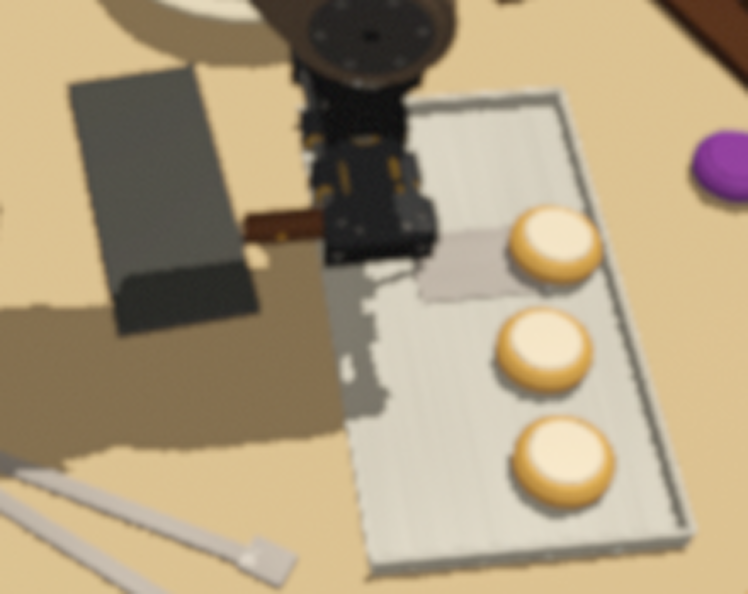

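```bash
cat >> h.py <<'E'
def bunpos(im,p,e,psi,box,zt):
    hsv=cv2.cvtColor(im,cv2.COLOR_RGB2HSV)
    m=cv2.inRange(hsv,(8,100,90),(25,255,255)); k=np.zeros_like(m); x0,y0,x1,y1=box; k[y0:y1,x0:x1]=1; m*=k
    cs,_=cv2.findContours(m,cv2.RETR_EXTERNAL,cv2.CHAIN_APPROX_NONE); c=max(cs,key=cv2.contourArea)[:,0,:]
    P=np.array([plane('wrist',q,zt,p)[:2] for q in c if q[1]>y0+2 and x0+2<q[0]<x1-2]); C,r=circ(P)
    return C,r,local(C,e,psi)
E
python3 - <<'E'
from h import *
np.set_printoptions(precision=1,suppress=True)
e,psi=tool(); p=optics.camera_params('wrist'); im=cv2.imread('pics/w7.png')[:,:,::-1].copy()
print(bunpos(im,p,e,psi,(255,0,400,100),7+12)); print(bunpos(im,p,e,psi,(415,20,540,150),4+12));print(bunpos(im,p,e,psi,(540,50,635,170),4+12))
for s,c,P in icing(im,p,32.5,(255,0,400,60)): print(c,local(P,e,psi))
E
```

```text
(array([ 631.5, -312.8]), np.float64(28.62918786065569), array([142.3,   0.3]))
(array([ 572.8, -382.1]), np.float64(33.42486013285979), array([115.9, -86.6]))
(array([ 531.9, -459.7]), np.float64(34.46734313878466), array([ 109., -174.]))
[326.2  24. ] [138.7   0.4]
```

```bash
python3 -m handwheel '[{"travel":[9.2,-4,0],"roll":0},{"travel":[18.4,-7.9,0],"roll":0},{"travel":[26,-11.2,0],"roll":0},{"travel":[28.5,-12.3,0],"roll":0},{"travel":[28.5,-12.3,0],"roll":0},{"travel":[28.5,-12.3,0],"roll":0}]'; python3 - <<'E'
from h import *
np.set_printoptions(precision=1,suppress=True)
e,psi=tool(); p=optics.camera_params('wrist'); im,p=snap('wrist','w8.png'); print(env.state()['ft_force'])
print(bunpos(im,p,e,psi,(255,0,400,160),7+12))
for s,c,P in icing(im,p,33,(255,0,400,160)): print(c,local(P,e,psi))
E
```

```text
t: 9.55
eef_pos: [528.9, -269.0, 49.8]
tcp_rot: [2.565, 1.571, -0.984]
ft_force: [0.1, 1.5, -1.2]
opening: 0.19
[ 1.6 -0.4 -0.1]
(array([ 632.8, -313.2]), np.float64(33.07454230505023), array([112.9,   0.6]))
[336.   76.9] [110.3  -4.4]
```

View pics/w8.png

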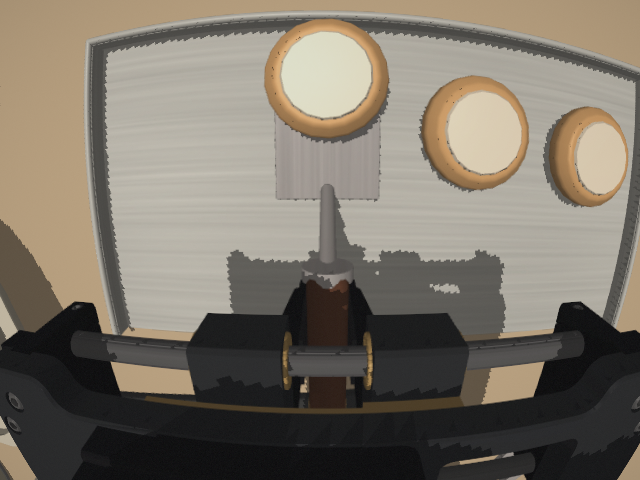

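```bash
python3 -m handwheel '[{"travel":[0,0,2],"roll":0},{"travel":[0,0,7],"roll":0},{"travel":[0,0,15],"roll":0},{"travel":[0,0,25],"roll":0},{"travel":[0,0,38],"roll":0},{"travel":[0,0,52],"roll":0},{"travel":[0,0,62],"roll":0},{"travel":[0,0,66],"roll":0}]'; python3 - <<'E'
from h import *
np.set_printoptions(precision=1,suppress=True)
e,psi=tool(); im,p=snap('wrist','w9.png'); print(env.state()['ft_force'])
print(bunpos(im,p,e,psi,(255,0,400,160),e[2]-42.6+12))
snap('side','s9.png')
E
```

```text
t: 10.4
eef_pos: [529.3, -269.2, 117.5]
tcp_rot: [2.923, 1.569, -0.626]
ft_force: [0.4, 1.3, -2.5]
opening: 0.192
[-0.8  0.8 -2.8]
(array([ 633.1, -313.4]), np.float64(33.01462489105108), array([112.8,   0.6]))
```

View pics/w9.png

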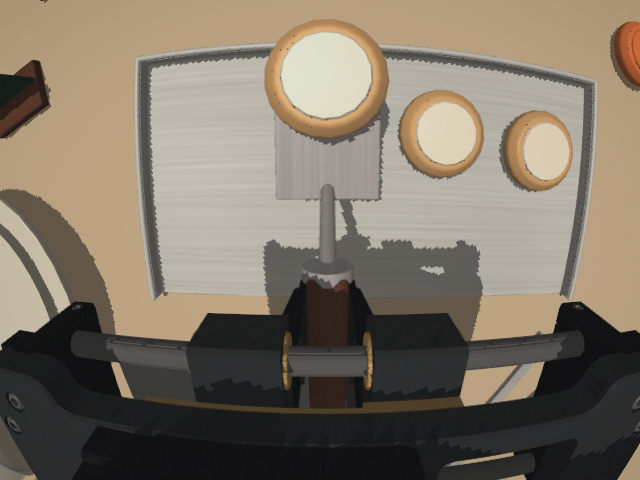

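```bash
python3 -m handwheel '[{"travel":[-2,7,2],"roll":0},{"travel":[-7,21,7],"roll":1},{"travel":[-13,43,14],"roll":2},{"travel":[-22,72,22],"roll":4},{"travel":[-33,105,30],"roll":6},{"travel":[-44,141,36],"roll":8},{"travel":[-56,178,38],"roll":10},{"travel":[-67,216,38],"roll":12}]'; python3 -m handwheel '[{"travel":[-11,36,0],"roll":1},{"travel":[-22,70,0],"roll":1.3},{"travel":[-31,98,0],"roll":1.3},{"travel":[-38,121,0],"roll":1.3},{"travel":[-43,138,0],"roll":1.3},{"travel":[-47,150,0],"roll":1.3},{"travel":[-49,156,0],"roll":1.3},{"travel":[-50,158,0],"roll":1.3}]'; python3 - <<'E'
from h import *
np.set_printoptions(precision=1,suppress=True)
e,psi=tool(); im,p=snap('wrist','w10.png'); print(env.state()['ft_force'],psi,env.state()['joints'])
print(bunpos(im,p,e,psi,(255,0,400,160),e[2]-42.6+12))
E
```

```text
t: 11.3
eef_pos: [460.5, -50.9, 154.2]
tcp_rot: [-2.455, 1.571, 0.491]
ft_force: [0.8, -0.6, -2.5]
opening: 0.189
t: 12.1
eef_pos: [411.6, 105.4, 153.9]
tcp_rot: [1.185, 1.571, -2.131]
ft_force: [-1.8, 0.0, -2.0]
opening: 0.184
[-0.1 -0.1 -2.6] -9.97008695709468 [ 0.1  0.3  2.1 -0.   0.7  1.8]
(array([522.3,  84.7]), np.float64(32.89936133446908), array([112.7,  -1.2]))
```

View pics/w10.png

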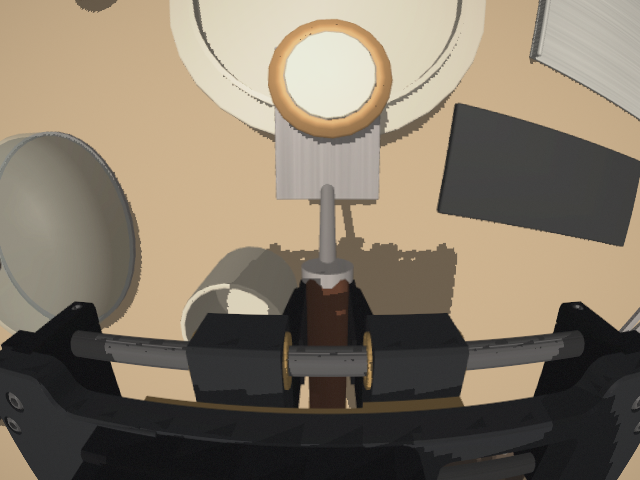

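```bash
cat > stand.py <<'E'
from h import *
from scipy.optimize import least_squares
import sys
np.set_printoptions(precision=1,suppress=True)
def fit(pts,z,r,p):
    P=np.array([plane('wrist',q,z,p)[:2] for q in pts])
    s=least_squares(lambda c:np.hypot(*(P-c).T)-r,[609,70]); return s.x,s.fun,circ(P)
E
python3 - <<'E'
from stand import *
p=optics.camera_params('wrist')
im=cv2.imread('pics/w10.png'); cv2.imwrite('pics/c6.png',cv2.resize(im[0:150,150:510],None,fx=2.2,fy=2.2,interpolation=cv2.INTER_CUBIC))
print(fit([(170,25),(190,75),(215,105),(484,15),(470,70),(440,105)],50,125,p))
E
```

```text
(array([608. ,  70.5]), array([-0.4, -0.9,  0.2, -1.9,  0.6,  0.4]), (array([605.4,  70.9]), np.float64(123.485725021985)))
```

View pics/c6.png

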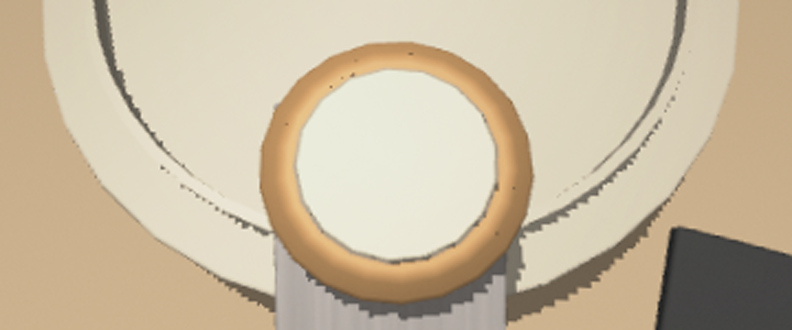

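```bash
python3 -m handwheel '[{"travel":[5,-1,0],"roll":0},{"travel":[16,-3,0],"roll":0},{"travel":[32,-5,0],"roll":0},{"travel":[54,-9,0],"roll":0},{"travel":[77,-13,0],"roll":0},{"travel":[98,-17,0],"roll":0},{"travel":[116,-20,0],"roll":0},{"travel":[128,-22,0],"roll":0}]'; python3 -m handwheel '[{"travel":[6,-1,-4],"roll":0},{"travel":[9,-1.3,-12],"roll":0},{"travel":[9,-1.3,-22],"roll":0},{"travel":[9,-1.3,-34],"roll":0},{"travel":[9,-1.3,-43],"roll":0},{"travel":[9,-1.3,-50],"roll":0},{"travel":[9,-1.3,-54],"roll":0},{"travel":[9,-1.3,-55],"roll":0}]'; python3 - <<'E'
from stand import *
e,psi=tool(); im,p=snap('wrist','w11.png'); print(e,env.state()['ft_force'],psi)
print(bunpos(im,p,e,psi,(255,0,400,160),e[2]-42.6+12)); snap('side','s11.png');snap('scene','sc11.png')
E
```

```text
t: 12.95
eef_pos: [541.9, 81.9, 153.5]
tcp_rot: [2.857, 1.57, -0.461]
ft_force: [-0.3, 0.5, -2.6]
opening: 0.186
t: 13.75
eef_pos: [548.8, 81.8, 98.4]
tcp_rot: [0.34, 1.57, -2.976]
ft_force: [-0.3, -0.6, -2.0]
opening: 0.187
[548.8  81.8  98.4] [-0.5 -0.  -2.7] -10.024542902550976
(array([659.3,  61. ]), np.float64(32.85414253102982), array([112.4,  -1.2]))
```

View pics/w11.png

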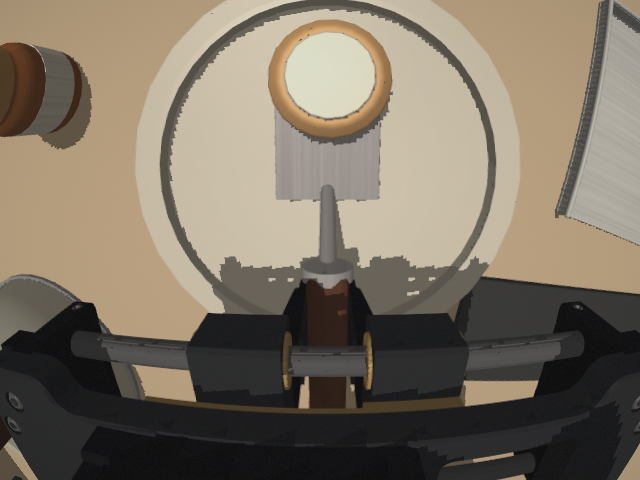

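View pics/sc11.png

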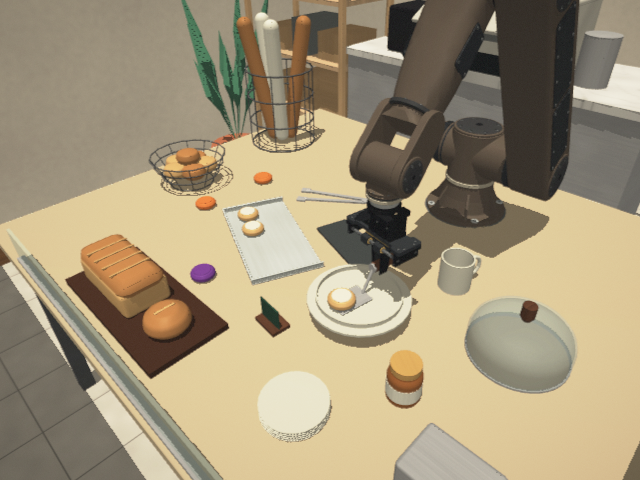

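```bash
python3 -m handwheel '[{"travel":[0,0,-0.6],"roll":0},{"travel":[0,0,-1.2],"roll":0},{"travel":[0,0,-1.8],"roll":0},{"travel":[0,0,-2.2],"roll":0},{"travel":[0,0,-2.2],"roll":0}]'; python3 - <<'E'
from stand import *
e,psi=tool(); p=optics.camera_params('wrist'); f=[]
for i in range(3):
    optics.read_camera('wrist'); f.append(env.state()['ft_force'])
print(np.mean(f,0),e)
print(fit([(171,160),(491,160),(200,70),(463,72)],62,100,p))
E
```

```text
t: 14.4
eef_pos: [548.9, 81.7, 96.6]
tcp_rot: [1.778, 1.571, -1.539]
ft_force: [-0.1, -1.0, -2.1]
opening: 0.188
[-0.1  0.1 -2.3] [548.9  81.7  96.6]
(array([599.7,  70.3]), array([-4.7, -4.6,  1.4,  1.2]), (array([611. ,  68.3]), np.float64(93.86933122591371)))
```

```bash
python3 -m handwheel '[{"travel":[0,0,-0.5],"roll":0},{"travel":[0,0,-0.5],"roll":0},{"travel":[-49,8.6,-0.5],"roll":0},{"travel":[-66,11.6,-0.5],"roll":0},{"travel":[-66,11.6,-0.5],"roll":0},{"travel":[-66,11.6,-0.5],"roll":0}]'; python3 - <<'E'
from stand import *
e,psi=tool(); im,p=snap('wrist','w12.png'); print(e,env.state()['ft_force'],psi)
print(bunpos(im,p,e,psi,(255,0,400,160),50+12)); snap('side','s12.png')
E
```

```text
t: 15.15
eef_pos: [483.9, 93.3, 96.6]
tcp_rot: [-2.983, 1.569, -0.017]
ft_force: [0.3, -0.5, -1.4]
opening: 0.182
[483.9  93.3  96.6] [ 0.6 -0.  -2.1] -10.015616670531443
(array([639.1,  65. ]), np.float64(22.508312840499826), array([157.7,  -0.9]))
```

View pics/w12.png

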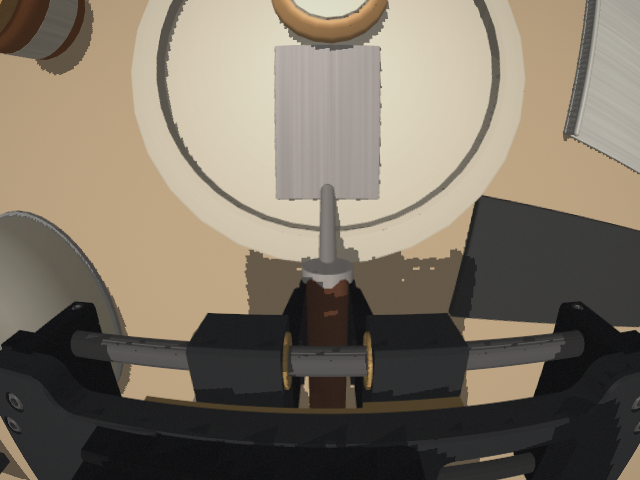

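```bash
python3 -m handwheel '[{"travel":[-5,0.9,0],"roll":0},{"travel":[-5,0.9,3],"roll":0},{"travel":[-5,0.9,20],"roll":0},{"travel":[-5,0.9,50],"roll":0},{"travel":[-5,0.9,64],"roll":0},{"travel":[-5,0.9,64],"roll":0}]'; python3 - <<'E'
from stand import *
e,psi=tool(); im,p=snap('wrist','w13.png'); print(e,env.state()['ft_force'],psi)
c=[icing(im,p,76)];print(c)
snap('side','s13.png')
b=cv2.imread('pics/s13.png'); cv2.imwrite('pics/c7.png',cv2.resize(b[130:400,220:460],None,fx=3,fy=2.2*1.0,interpolation=cv2.INTER_CUBIC))
E
```

```text
t: 15.85
eef_pos: [478.8, 94.2, 161.9]
tcp_rot: [-2.926, 1.567, 0.04]
ft_force: [-0.2, 0.3, -1.6]
opening: 0.187
[478.8  94.2 161.9] [-0.   0.1 -2.4] -10.031576151359687
[[(array([ 172,    0,  147,  228, 6591], dtype=int32), array([221.1, 133.7]), array([574.9, 152.9,  76. ])), (array([  202,     0,    88,   186, 11172], dtype=int32), array([244.9,  82.4]), array([606.8, 129.4,  76. ])), (array([338,   0,  23,  26, 401], dtype=int32), array([350.9,   9.6]), array([645.4,  48.3,  76. ])), (array([  371,     0,    85,   187, 11493], dtype=int32), array([411.6,  82.8]), array([586.5,  16.2,  76. ])), (array([ 348,   70,  130,  157, 3965], dtype=int32), array([426.9, 165. ]), array([527.4,  14.4,  76. ]))]]
```

View pics/w13.png

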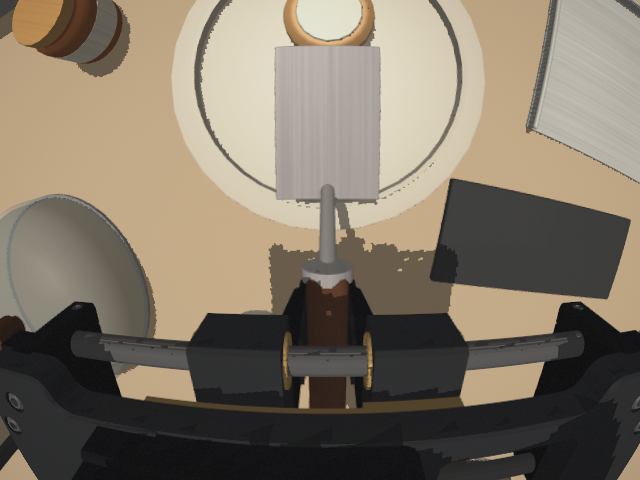

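View pics/c7.png

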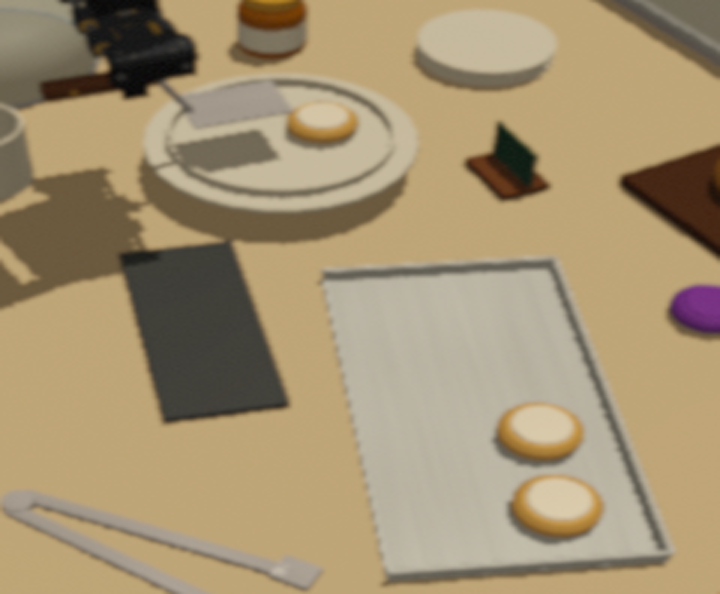

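```bash
python3 - <<'E'
from stand import *
e,psi=tool(); p=optics.camera_params('wrist')
print(plane('wrist',(330,14),76,p), [plane('wrist',q,64,p) for q in [(284,14),(375,14)]])
print(fit([(172,80),(484,80),(200,160),(450,170),(325,230),(185,20),(470,15)],50,125,p))
print(fit([(201,80),(456,80)],62,100,p))
E
```

```text
[642.1  63.2  76. ] [array([652.6,  94.6,  64. ]), array([641.4,  30.5,  64. ])]
(array([609.6,  69.8]), array([-2. , -2.8, -3. , -2.6,  1.3, -3. , -2.6]), (array([607.8,  70.1]), np.float64(122.52296477147398)))
(array([635.3,  65.3]), array([0., 0.]), (array([297.6, 125. ]), np.float64(322.7651734583962)))
```

```bash
python3 -m handwheel '[{"travel":[-4,-25,0],"roll":-1},{"travel":[-10,-70,0],"roll":-3},{"travel":[-18,-118,0],"roll":-5},{"travel":[-26,-166,0],"roll":-7},{"travel":[-34,-214,0],"roll":-9},{"travel":[-43,-262,0],"roll":-11},{"travel":[-52,-310,0],"roll":-13.4},{"travel":[-61,-357,0],"roll":-13.4}]'; python3 -m handwheel '[{"travel":[-8,-36,0],"roll":0},{"travel":[-10,-47,-30],"roll":0},{"travel":[-10,-47,-70],"roll":0},{"travel":[-10,-47,-90],"roll":0},{"travel":[-10,-47,-90],"roll":0}]'; python3 - <<'E'
from stand import *
e,psi=tool(); im,p=snap('wrist','w14.png'); print(e,env.state()['ft_force'],psi)
E
```

```text
t: 16.75
eef_pos: [415.8, -264.6, 159.0]
tcp_rot: [-0.226, 1.569, 2.505]
ft_force: [1.4, 0.1, -1.9]
opening: 0.189
t: 17.25
eef_pos: [405.4, -308.7, 66.8]
tcp_rot: [-0.352, 1.564, 2.38]
ft_force: [0.0, 0.3, -1.6]
opening: 0.188
[ 405.4 -308.7   66.8] [-0.5 -0.6 -1.7] -23.4556343037534
```

View pics/w14.png

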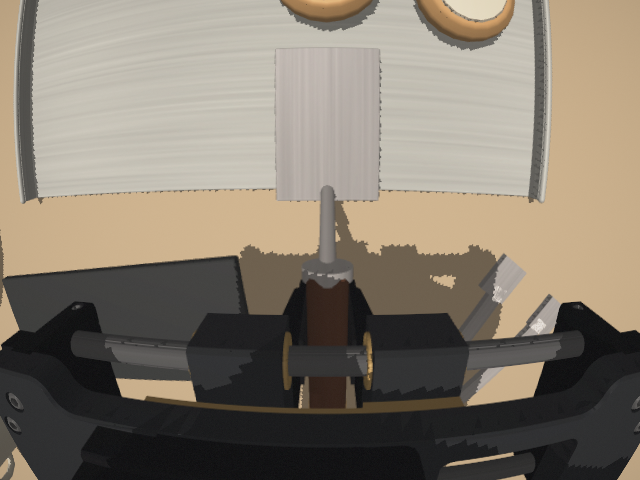

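```bash
python3 -m handwheel '[{"travel":[0,0,0],"roll":0},{"travel":[0,0,0],"roll":0}]'; python3 - <<'E'
from stand import *
e,psi=tool(); p=optics.camera_params('wrist')
print(e,psi)
for q,z in [((280,5),16),((380,5),16),((327,21),12)]: print(local(plane('wrist',q,z,p),e,psi))
print('near edge',[local(plane('wrist',q,4,p),e,psi) for q in [(100,195),(450,190)]])
print(local(np.array([573,-382]),e,psi))
E
```

```text
t: 17.5
eef_pos: [407.4, -310.1, 71.2]
tcp_rot: [2.713, 1.569, -0.837]
ft_force: [-0.2, -0.4, -1.4]
opening: 0.188
[ 407.4 -310.1   71.2] -23.405102635604436
[164.5  28.6]
[164.7 -32.4]
[154.   0.]
near edge [array([ 47. , 167.9]), array([ 46.7, -82.2])]
[180.5  -0.2]
```

```bash
python3 -m handwheel '[{"travel":[-0.4,-0.9,-10],"roll":0},{"travel":[-0.4,-0.9,-17],"roll":0},{"travel":[-0.4,-0.9,-20.5],"roll":0},{"travel":[-0.4,-0.9,-21.4],"roll":0},{"travel":[-0.4,-0.9,-21.4],"roll":0},{"travel":[-0.4,-0.9,-21.4],"roll":0},{"travel":[8.8,-4.9,-21.4],"roll":0},{"travel":[18,-8.8,-21.4],"roll":0}]'; python3 -m handwheel '[{"travel":[9.2,-4,0],"roll":0},{"travel":[18.4,-7.9,0],"roll":0},{"travel":[27.5,-11.9,0],"roll":0},{"travel":[36.7,-15.9,0],"roll":0},{"travel":[45.9,-19.9,0],"roll":0},{"travel":[55,-23.8,0],"roll":0},{"travel":[64.3,-27.8,0],"roll":0},{"travel":[70.7,-30.6,0],"roll":0}]'; python3 -m handwheel '[{"travel":[0,0,0],"roll":0},{"travel":[0,0,0],"roll":0}]'; python3 - <<'E'
from stand import *
e,psi=tool(); im,p=snap('wrist','w15.png'); print(e,env.state()['ft_force'],psi)
print(bunpos(im,p,e,psi,(255,0,400,160),7+12))
E
```

```text
t: 18.3
eef_pos: [425.3, -318.8, 48.9]
tcp_rot: [1.943, 1.571, -1.608]
ft_force: [-2.3, 0.6, 3.0]
opening: 0.186
t: 19.1
eef_pos: [496.6, -349.6, 48.8]
tcp_rot: [2.435, 1.57, -1.115]
ft_force: [-2.5, 1.7, 7.2]
opening: 0.188
t: 19.3
eef_pos: [496.3, -349.5, 48.7]
tcp_rot: [2.868, 1.569, -0.683]
ft_force: [1.4, -0.1, 1.8]
opening: 0.187
[ 496.3 -349.5   48.7] [ 1.3 -1.   2. ] -23.423129139097924
(array([ 598.2, -391.3]), np.float64(33.254780496173886), array([110.1,   2.2]))
```

View pics/w15.png

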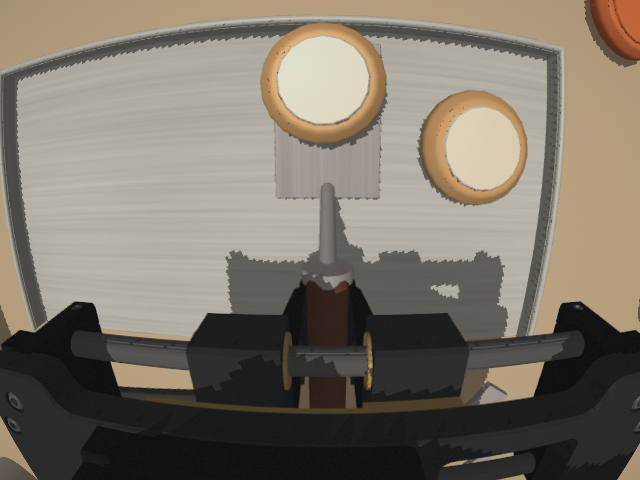

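```bash
python3 -m handwheel '[{"travel":[0,0,2],"roll":0},{"travel":[0,0,7],"roll":0},{"travel":[0,0,15],"roll":0},{"travel":[0,0,26],"roll":0},{"travel":[0,0,40],"roll":0},{"travel":[0,0,56],"roll":0},{"travel":[0,0,72],"roll":0},{"travel":[0,0,86],"roll":0}]'; python3 -m handwheel '[{"travel":[1,2,10],"roll":1},{"travel":[5,7,18],"roll":4},{"travel":[12,15,24],"roll":9},{"travel":[21,27,26],"roll":16},{"travel":[32,41,26],"roll":24},{"travel":[43,55,26],"roll":32},{"travel":[54,69,26],"roll":40},{"travel":[65,83,26],"roll":48}]';  python3 -m handwheel '[{"travel":[11,14,0],"roll":8},{"travel":[22,28,0],"roll":16},{"travel":[33,42,0],"roll":24},{"travel":[44,56,0],"roll":32},{"travel":[55,70,0],"roll":40},{"travel":[66,84,0],"roll":48},{"travel":[77,98,0],"roll":56},{"travel":[87,112,0],"roll":64}]'; python3 -m handwheel '[{"travel":[9,11,0],"roll":7},{"travel":[16,21,0],"roll":13},{"travel":[22,29,0],"roll":17},{"travel":[26,34,0],"roll":20},{"travel":[28,36,0],"roll":21.4},{"travel":[28,36,0],"roll":21.4}]';python3 - <<'E'
from stand import *
e,psi=tool(); im,p=snap('wrist','w16.png'); print(e,env.state()['ft_force'],psi)
print(bunpos(im,p,e,psi,(255,0,400,160),e[2]-42+12))
E
```

```text
t: 20.15
eef_pos: [495.7, -349.3, 136.7]
tcp_rot: [2.751, 1.57, -0.799]
ft_force: [0.6, 0.5, -3.3]
opening: 0.188
t: 20.95
eef_pos: [561.0, -265.4, 161.1]
tcp_rot: [0.11, 1.571, -2.596]
ft_force: [-0.1, -0.2, -2.4]
opening: 0.187
t: 21.75
eef_pos: [648.1, -153.4, 161.1]
tcp_rot: [0.788, 1.571, -0.801]
ft_force: [-0.3, -0.2, -2.0]
opening: 0.19
t: 22.35
eef_pos: [675.7, -117.9, 160.9]
tcp_rot: [0.889, 1.571, -0.332]
ft_force: [-0.5, 1.1, -2.3]
opening: 0.189
[ 675.7 -117.9  160.9] [ 0.6  1.9 -3.2] 110.009964728903
(array([638.8, -11. ]), np.float64(34.663551125340774), array([113.1,  -1.9]))
```

View pics/w16.png

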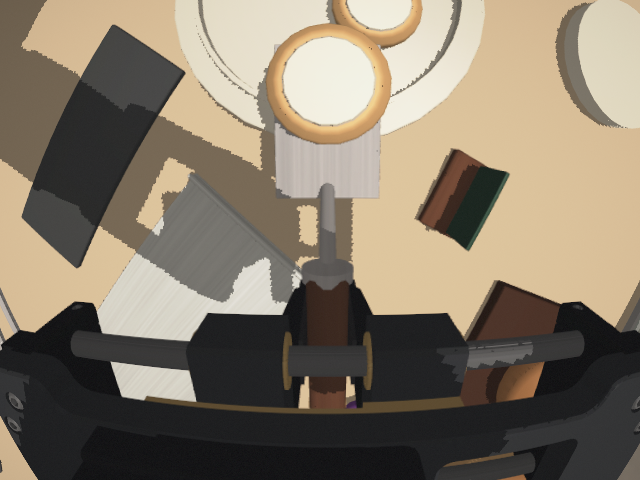

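```bash
python3 -m handwheel '[{"travel":[-4,5,0],"roll":-1},{"travel":[-11,14,0],"roll":-4},{"travel":[-21,29,0],"roll":-9},{"travel":[-34,47,0],"roll":-15},{"travel":[-49,66,0],"roll":-21},{"travel":[-64,87,0],"roll":-26},{"travel":[-78,106,0],"roll":-29},{"travel":[-89,120,0],"roll":-31}]'; python3 -m handwheel '[{"travel":[-7,10,-4],"roll":0},{"travel":[-11,15,-12],"roll":0},{"travel":[-13,18,-22],"roll":0},{"travel":[-13,18,-32],"roll":0},{"travel":[-13,18,-40],"roll":0},{"travel":[-13,18,-44],"roll":0},{"travel":[-13,18,-45],"roll":0}]';python3 - <<'E'
from stand import *
e,psi=tool(); im,p=snap('wrist','w17.png'); print(e,env.state()['ft_force'],psi)
print(bunpos(im,p,e,psi,(255,0,400,160),e[2]-42+12))
E
```

```text
t: 23.2
eef_pos: [585.2, 2.8, 161.0]
tcp_rot: [-1.89, 1.571, 2.627]
ft_force: [0.9, 0.1, -1.9]
opening: 0.188
t: 23.9
eef_pos: [573.6, 19.5, 114.9]
tcp_rot: [-1.419, 1.57, 3.101]
ft_force: [0.7, 0.1, -2.6]
opening: 0.189
[573.6  19.5 114.9] [ 0.3  0.6 -1.7] 78.94890429864863
(array([593.7, 127.4]), np.float64(33.19447680835395), array([109.8,   1.1]))
```

View pics/w17.png

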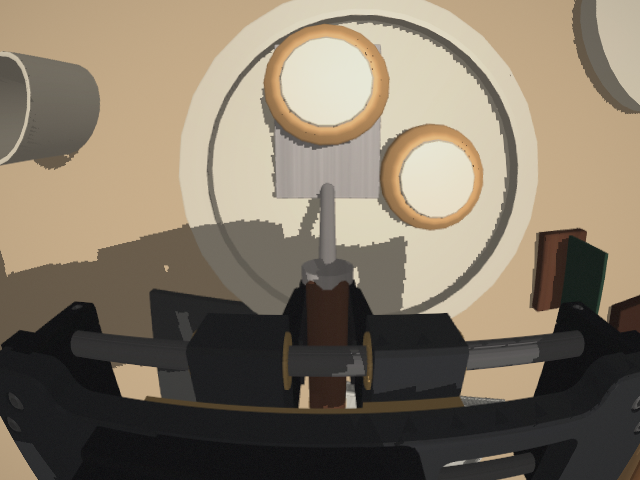

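```bash
python3 - <<'E'
from stand import *
e,psi=tool(); p=optics.camera_params('wrist'); im=cv2.imread('pics/w17.png')[:,:,::-1].copy()
A=bunpos(im,p,e,psi,(383,100,500,240),62); print('A',A)
F=fit([(180,165),(538,165),(215,60),(505,60),(195,230),(522,230)],50,125,p); print(F)
print('rim',fit([(210,165),(515,165),(495,90),(235,80),(362,15)],62,104,p))
C=F[0]; print('A rel',local(A[0],C,psi),'tcp rel',local(e,C,psi))
E
```

```text
A (array([648.8,  62.9]), np.float64(33.095063377714716), array([ 57. , -65.4]))
(array([609.7,  72.5]), array([-1.1, -1.1, -2. , -0.8, -2.5, -3.6]), (array([610.,  74.]), np.float64(122.97295008353119)))
rim (array([607.8,  65.1]), array([-5.2, -4.6, -0.6,  0. ,  1.8]), (array([609.3,  73. ]), np.float64(98.4344438152123)))
A rel [ -1.9 -40.2] tcp rel [-58.9  25.2]
```

```bash
python3 -m handwheel '[{"travel":[0,0,-6],"roll":0},{"travel":[0,0,-12],"roll":0},{"travel":[0,0,-16],"roll":0},{"travel":[0,0,-18],"roll":0},{"travel":[0,0,-19],"roll":0},{"travel":[0,0,-19.5],"roll":0},{"travel":[0,0,-19.5],"roll":0}]';python3 - <<'E'
from stand import *
f=[]
for i in range(4):
    optics.read_camera('wrist'); f.append(env.state()['ft_force'])
print(np.mean(f,0),env.state()['eef_pos'])
E
```

```text
t: 24.65
eef_pos: [573.7, 19.8, 96.4]
tcp_rot: [1.645, 1.57, -0.118]
ft_force: [-0.1, 0.4, -2.3]
opening: 0.184
[ 0.2  0.2 -2.2] [573.7  19.8  96.4]
```

```bash
python3 -m handwheel '[{"travel":[0,0,-0.6],"roll":0},{"travel":[0,0,-1],"roll":0},{"travel":[0,0,-1],"roll":0},{"travel":[-9.4,-48,-1],"roll":0},{"travel":[-12.2,-63,-1],"roll":0},{"travel":[-12.2,-63,-1],"roll":0},{"travel":[-12.2,-63,-1],"roll":0}]'; python3 - <<'E'
from stand import *
e,psi=tool(); im,p=snap('wrist','w18.png'); print(e,env.state()['ft_force'],psi)
C=np.array([609,72]); print('tcp rel',local(e,C,psi)); print(bunpos(im,p,e,psi,(255,0,400,160),62))
E
```

```text
t: 25.55
eef_pos: [561.5, -43.2, 95.3]
tcp_rot: [2.376, 1.571, 0.612]
ft_force: [0.1, -0.3, -1.8]
opening: 0.187
[561.5 -43.2  95.3] [ 0.2 -0.1 -2.7] 78.90664429328568
tcp rel [-122.1   24.5]
(array([588.3, 101.2]), np.float64(28.46363421479153), array([146.8,   1.5]))
```

View pics/w18.png

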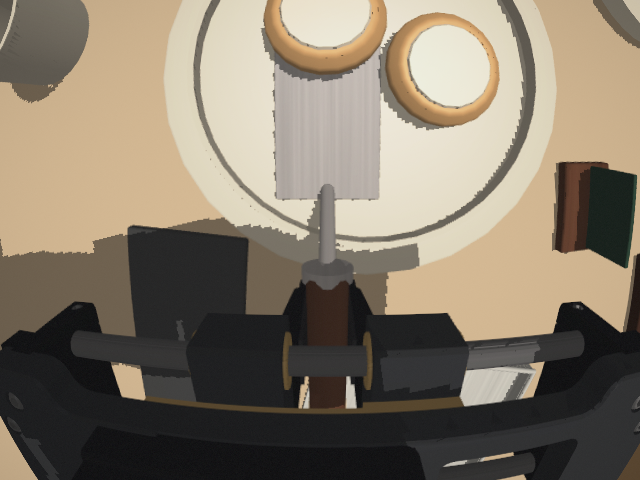

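```bash
python3 -m handwheel '[{"travel":[1.3,6.6,0],"roll":0},{"travel":[2.6,13.2,0],"roll":0},{"travel":[4.2,21,0],"roll":0},{"travel":[5.3,27,0],"roll":0},{"travel":[5.3,27,0],"roll":0},{"travel":[5.3,27,0],"roll":0}]'; python3 - <<'E'
from stand import *
e,psi=tool(); im,p=snap('wrist','w19.png'); print(e,env.state()['ft_force'],psi)
print(bunpos(im,p,e,psi,(255,0,390,160),62))
E
```

```text
t: 26.2
eef_pos: [566.7, -15.8, 95.3]
tcp_rot: [2.183, 1.571, 0.421]
ft_force: [0.5, 0.3, -1.3]
opening: 0.187
[566.7 -15.8  95.3] [ 0.2  1.  -0.4] 79.01075190785849
(array([593.2, 128.8]), np.float64(28.4097261888822), array([147. ,   1.6]))
```

View pics/w19.png

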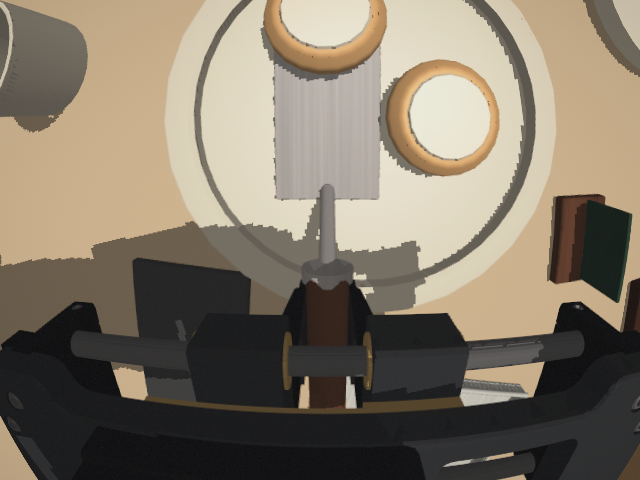

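```bash
python3 -m handwheel '[{"travel":[-5.3,-27,0],"roll":0},{"travel":[-5.7,-29,0],"roll":0},{"travel":[-5.7,-29,0],"roll":0},{"travel":[-5.7,-29,0],"roll":0}]'; python3 - <<'E'
from stand import *
e,psi=tool(); im,p=snap('wrist','w20.png'); print(e,env.state()['ft_force'],psi)
print(bunpos(im,p,e,psi,(255,0,390,160),62))
E
```

```text
t: 26.65
eef_pos: [561.1, -45.0, 95.3]
tcp_rot: [2.147, 1.571, 0.384]
ft_force: [-0.3, -0.5, -1.2]
opening: 0.189
[561.1 -45.   95.3] [ 0.   0.  -1.7] 78.94898577532061
(array([590. , 113.2]), np.float64(19.33032451936805), array([160.9,   1.9]))
```

View pics/w20.png

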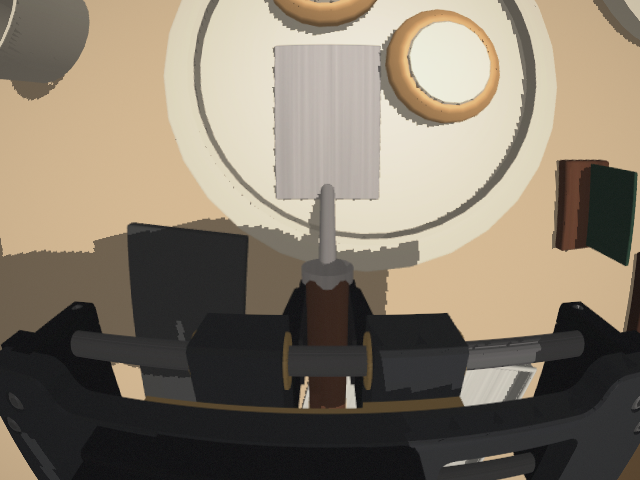

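```bash
python3 -m handwheel '[{"travel":[0,0,3],"roll":0},{"travel":[0,0,25],"roll":0},{"travel":[0,0,65],"roll":0},{"travel":[0,0,80],"roll":0},{"travel":[0,0,80],"roll":0},{"travel":[0,0,80],"roll":0}]'; python3 - <<'E'
from stand import *
e,psi=tool(); im,p=snap('wrist','w21.png'); print(e,env.state()['ft_force'],psi)
snap('side','s21.png'); b=cv2.imread('pics/s21.png'); cv2.imwrite('pics/c8.png',cv2.resize(b[130:400,220:460],None,fx=3,fy=2.2,interpolation=cv2.INTER_CUBIC))
E
```

```text
t: 27.3
eef_pos: [560.7, -44.9, 174.8]
tcp_rot: [-1.487, 1.571, 3.034]
ft_force: [-0.1, -0.1, -1.9]
opening: 0.188
[560.7 -44.9 174.8] [-0.8 -0.1 -1.7] 78.99437060752523
```

View pics/w21.png

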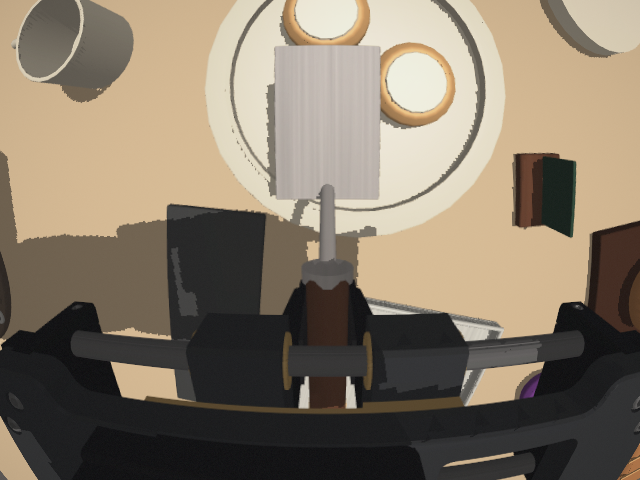

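View pics/c8.png

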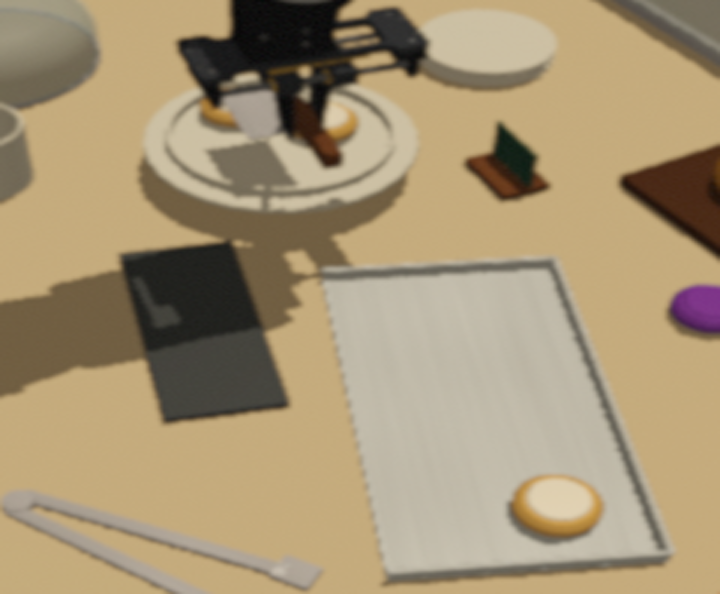

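```bash
python3 - <<'E'
from stand import *
e,psi=tool(); p=optics.camera_params('wrist'); im=cv2.imread('pics/w21.png')[:,:,::-1].copy()
print('A',bunpos(im,p,e,psi,(383,30,470,140),62)[:2]); print('B ice',plane('wrist',(327,12),76,p),[plane('wrist',q,66,p) for q in [(283,12),(370,12)]])
F=fit([(206,90),(505,90),(230,170),(480,170),(235,20),(478,20)],50,125,p); print(F)
E
```

```text
A (array([647.9,  63.8]), np.float64(32.621004525818066))
B ice [593.2 126.2  76. ] [array([561.7, 136.8,  66. ]), array([625.5, 124.2,  66. ])]
(array([607.7,  64.4]), array([-1.2, -1.1, -3.7, -7.2, -6.5, -3.2]), (array([607.8,  65.2]), np.float64(121.17686187300909)))
```

```bash
python3 -m handwheel '[{"travel":[10,5,0],"roll":6},{"travel":[20,10,0],"roll":14},{"travel":[30,15,0],"roll":22},{"travel":[40,20,0],"roll":30},{"travel":[50,25,0],"roll":38},{"travel":[60,29,0],"roll":46},{"travel":[67,31,0],"roll":51},{"travel":[67,31,-10],"roll":51}]';python3 -m handwheel '[{"travel":[0,0,-20],"roll":0},{"travel":[0,0,-40],"roll":0},{"travel":[0,0,-48],"roll":0},{"travel":[0,0,-48],"roll":0},{"travel":[0,0,-48],"roll":0}]'; python3 - <<'E'
from stand import *
e,psi=tool(); im,p=snap('wrist','w22.png'); print(e,env.state()['ft_force'],psi)
E
```

```text
t: 28.2
eef_pos: [628.8, -13.9, 164.5]
tcp_rot: [0.931, 1.57, 0.06]
ft_force: [-0.3, 0.4, -2.2]
opening: 0.186
t: 28.7
eef_pos: [628.1, -14.3, 117.4]
tcp_rot: [1.251, 1.571, 0.377]
ft_force: [0.2, 0.0, -1.7]
opening: 0.188
[628.1 -14.3 117.4] [ 0.7  0.  -1.3] 129.915361881767
```

View pics/w22.png

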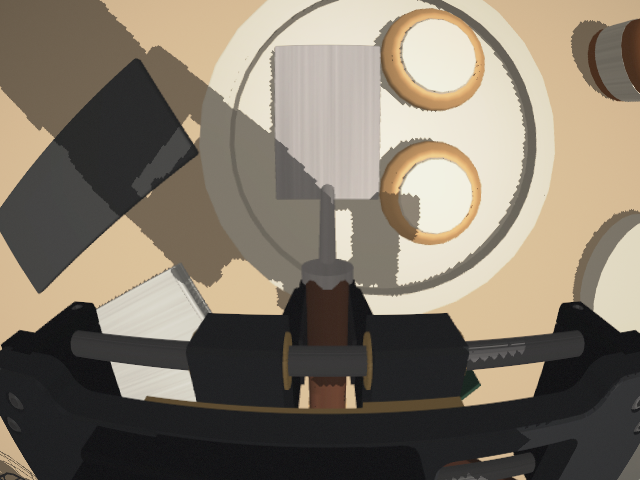

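```bash
python3 - <<'E'
from stand import *
e,psi=tool(); p=optics.camera_params('wrist'); im=cv2.imread('pics/w22.png')[:,:,::-1].copy()
for b in [(383,130,500,250),(383,3,500,115)]: print(bunpos(im,p,e,psi,b,62))
F=fit([(201,140),(553,140),(230,230),(522,230),(235,50),(525,60)],50,125,p); print(F,local(F[0],e,psi))
E
```

```text
(array([649.2,  63.9]), np.float64(33.138870352758715), array([ 46.5, -66.2]))
(array([593.6, 129.8]), np.float64(33.30359973797899), array([132.8, -65.9]))
(array([610.8,  68.3]), array([-2.1, -0.7, -6. , -8.6, -6.4, -5.3]), (array([609.8,  69.5]), np.float64(120.09295066675908))) [ 74.5 -39.6]
```

```bash
python3 -m handwheel '[{"travel":[-0.8,1,-8],"roll":0},{"travel":[-0.8,1,-16],"roll":0},{"travel":[-0.8,1,-20],"roll":0},{"travel":[-0.8,1,-21.5],"roll":0},{"travel":[-0.8,1,-22],"roll":0},{"travel":[2.3,3.6,-22],"roll":0},{"travel":[5.3,6.2,-22],"roll":0},{"travel":[8.4,8.7,-22],"roll":0}]';python3 -m handwheel '[{"travel":[3,2.5,0],"roll":0},{"travel":[6,5,0],"roll":0},{"travel":[9,7.5,0],"roll":0},{"travel":[9,7.5,0],"roll":0}]'; python3 - <<'E'
from stand import *
e,psi=tool(); im,p=snap('wrist','w23.png'); print(e,env.state()['ft_force'],psi)
for b in [(375,100,520,250),(375,0,520,100)]: print(bunpos(im,p,e,psi,b,62))
E
```

```text
t: 29.55
eef_pos: [636.8, -5.3, 95.4]
tcp_rot: [0.64, 1.571, -0.233]
ft_force: [-1.6, -1.3, -0.5]
opening: 0.19
t: 29.95
eef_pos: [646.0, 2.4, 95.4]
tcp_rot: [1.11, 1.57, 0.237]
ft_force: [0.6, 1.1, 1.3]
opening: 0.186
[646.    2.4  95.4] [0.4 0.5 1.4] 129.97971078357457
(array([661. ,  75.3]), np.float64(32.515968068643815), array([ 46.1, -58.3]))
(array([606.2, 141. ]), np.float64(32.32579143788989), array([131.7, -58.6]))
```

View pics/w23.png

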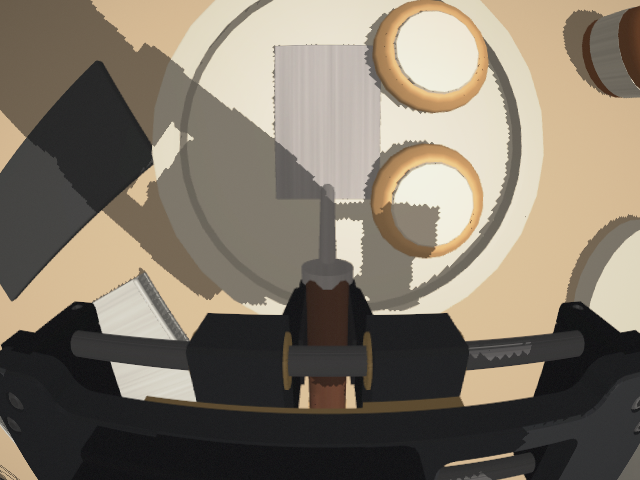

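```bash
python3 -m handwheel '[{"travel":[-3,-2.6,0],"roll":0},{"travel":[-6,-5,0.5],"roll":0},{"travel":[-6,-5,15],"roll":0},{"travel":[-6,-5,45],"roll":0},{"travel":[-6,-5,75],"roll":0},{"travel":[-6,-5,80],"roll":-5},{"travel":[-10,-12,80],"roll":-13},{"travel":[-20,-30,80],"roll":-21}]';python3 - <<'E'
from stand import *
e,psi=tool(); im,p=snap('wrist','w24.png'); print(e,psi)
E
python3 -m handwheel '[{"travel":[-15,-20,0],"roll":-8},{"travel":[-35,-48,0],"roll":-16},{"travel":[-55,-76,0],"roll":-24},{"travel":[-75,-104,0],"roll":-32},{"travel":[-95,-132,0],"roll":-40},{"travel":[-115,-160,0],"roll":-48},{"travel":[-135,-188,0],"roll":-56},{"travel":[-155,-216,0],"roll":-64}]'; python3 -m handwheel '[{"travel":[-18,-25,0],"roll":-8},{"travel":[-36,-50,0],"roll":-16},{"travel":[-54,-75,0],"roll":-24},{"travel":[-72,-100,0],"roll":-32},{"travel":[-88,-120,0],"roll":-40},{"travel":[-100,-136,0],"roll":-48},{"travel":[-105,-144,0],"roll":-56},{"travel":[-106,-147,0],"roll":-64}]';python3 -m handwheel '[{"travel":[0,0,-20],"roll":-4.4},{"travel":[0,0,-60],"roll":-4.4},{"travel":[0,0,-90],"roll":-4.4},{"travel":[0,0,-100],"roll":-4.4},{"travel":[0,0,-100],"roll":-4.4},{"travel":[0,0,-100],"roll":-4.4}]';python3 - <<'E'
from stand import *
e,psi=tool(); im,p=snap('wrist','w25.png'); print(e,psi)
for q,z in [((327,20),12)]: print(local(plane('wrist',q,z,p),e,psi))
E
```

```text
t: 30.8
eef_pos: [625.5, -27.5, 176.5]
tcp_rot: [1.201, 1.569, -0.043]
ft_force: [-0.5, 0.3, -2.0]
opening: 0.187
[625.5 -27.5 176.5] 108.72522580978833
t: 31.65
eef_pos: [469.4, -245.0, 176.1]
tcp_rot: [1.596, 1.57, -0.766]
ft_force: [0.1, -0.3, -2.3]
opening: 0.19
t: 32.45
eef_pos: [363.6, -391.9, 176.0]
tcp_rot: [1.958, 1.57, -1.522]
ft_force: [0.8, -0.1, -2.4]
opening: 0.184
t: 33.05
eef_pos: [364.8, -391.5, 76.5]
tcp_rot: [2.54, 1.569, -1.01]
ft_force: [-0.5, 0.0, -2.1]
opening: 0.187
[ 364.8 -391.5   76.5] -23.40765030381425
[156.5  -0. ]
```

View pics/w24.png

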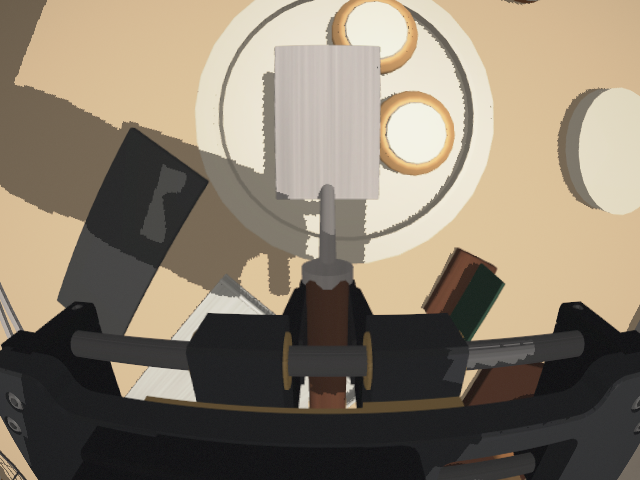

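View pics/w25.png

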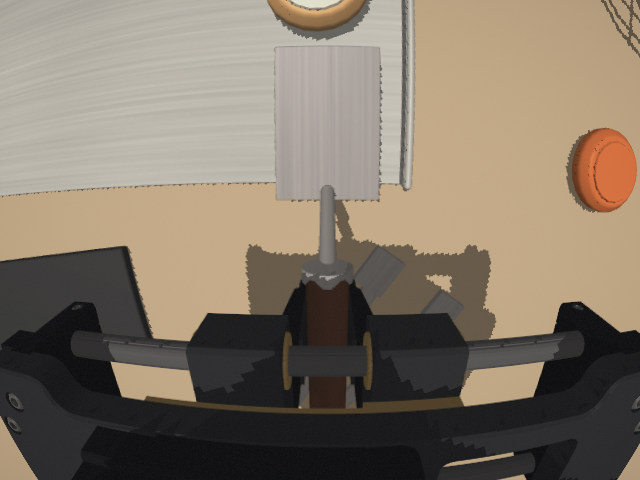

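```bash
python3 - <<'E'
from stand import *
e,psi=tool(); p=optics.camera_params('wrist')
print('lip',[local(plane('wrist',q,19,p),e,psi) for q in [(402,50),(402,180)]],'near',local(plane('wrist',(200,183),4,p),e,psi),local(plane('wrist',(400,183),4,p),e,psi))
print('bun',[local(plane('wrist',q,16,p),e,psi) for q in [(267,5),(370,5)]],local(plane('wrist',(319,30),12,p),e,psi))
E
```

```text
lip [array([135.9, -46.1]), array([ 53.6, -46.9])] near [51.1 87. ] [ 49.8 -48.6]
bun [array([167.2,  37.6]), array([166.5, -26.9])] [149.6   5. ]
```

```bash
python3 -m handwheel '[{"travel":[0,0,-12],"roll":0},{"travel":[0,0,-21],"roll":0},{"travel":[0,0,-26],"roll":0},{"travel":[0,0,-27],"roll":0},{"travel":[0,0,-27.3],"roll":0},{"travel":[0,0,-27.3],"roll":0},{"travel":[9.2,-4,-27.3],"roll":0},{"travel":[18.4,-7.9,-27.3],"roll":0}]'; python3 -m handwheel '[{"travel":[9.2,-4,0],"roll":0},{"travel":[18.4,-7.9,0],"roll":0},{"travel":[27.5,-11.9,0],"roll":0},{"travel":[36.7,-15.9,0],"roll":0},{"travel":[45.9,-19.9,0],"roll":0},{"travel":[55,-23.8,0],"roll":0},{"travel":[64.3,-27.8,0],"roll":0},{"travel":[73.4,-31.8,0],"roll":0}]'; python3 -m handwheel '[{"travel":[0,0,0],"roll":0},{"travel":[0,0,0],"roll":0}]'; python3 - <<'E'
from stand import *
e,psi=tool(); im,p=snap('wrist','w26.png'); print(e,env.state()['ft_force'],psi)
print(bunpos(im,p,e,psi,(235,0,400,160),7+12))
E
```

```text
t: 33.9
eef_pos: [383.1, -399.2, 48.2]
tcp_rot: [1.82, 1.571, -1.731]
ft_force: [-2.8, 0.7, 5.0]
opening: 0.19
t: 34.7
eef_pos: [456.9, -430.9, 48.2]
tcp_rot: [1.223, 1.571, -2.327]
ft_force: [-2.9, 1.3, 6.4]
opening: 0.186
t: 34.9
eef_pos: [456.9, -431.1, 48.0]
tcp_rot: [2.768, 1.569, -0.783]
ft_force: [0.8, -0.6, 2.2]
opening: 0.188
[ 456.9 -431.1   48. ] [ 0.8 -0.6  2.9] -23.41845719801438
(array([ 563. , -470.3]), np.float64(33.402421857803304), array([112.9,   6.1]))
```

View pics/w26.png

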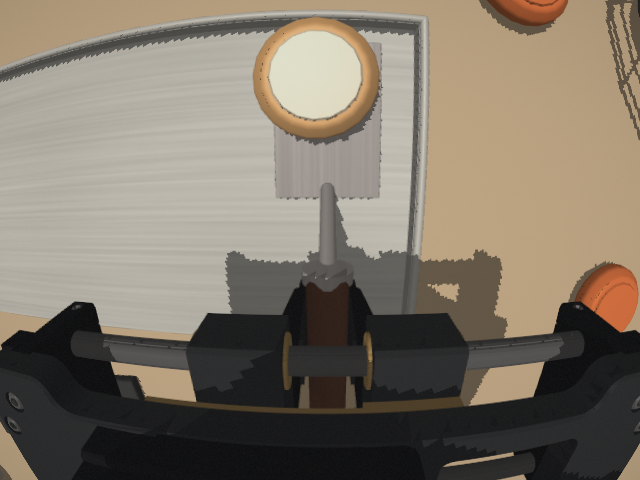

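```bash
python3 -m handwheel '[{"travel":[0,0,2],"roll":0},{"travel":[0,0,7],"roll":0},{"travel":[0,0,15],"roll":0},{"travel":[0,0,26],"roll":0},{"travel":[0,0,40],"roll":0},{"travel":[0,0,56],"roll":0},{"travel":[0,0,72],"roll":0},{"travel":[0,0,86],"roll":0}]'; python3 -m handwheel '[{"travel":[1,3,10],"roll":1},{"travel":[4,9,18],"roll":4},{"travel":[8,20,24],"roll":9},{"travel":[13,34,27],"roll":16},{"travel":[19,50,27],"roll":24},{"travel":[27,69,27],"roll":32},{"travel":[34,89,27],"roll":40},{"travel":[42,109,27],"roll":48}]';  python3 -m handwheel '[{"travel":[8,20.5,0],"roll":8},{"travel":[16,41,0],"roll":16},{"travel":[24,61.5,0],"roll":24},{"travel":[32,82,0],"roll":32},{"travel":[40,102.5,0],"roll":40},{"travel":[47.5,123,0],"roll":48},{"travel":[55.5,143.5,0],"roll":56},{"travel":[63.5,164,0],"roll":64}]'; python3 -m handwheel '[{"travel":[8,20.5,0],"roll":8},{"travel":[16,41,0],"roll":16},{"travel":[24,61.5,0],"roll":23},{"travel":[32,82,0],"roll":29},{"travel":[39,102,0],"roll":34},{"travel":[46,119,0],"roll":38},{"travel":[52,135,0],"roll":40.5},{"travel":[57,147,0],"roll":41.4}]';python3 -m handwheel '[{"travel":[3.5,9,-2],"roll":0},{"travel":[6,15,-8],"roll":0},{"travel":[7.2,19,-18],"roll":0},{"travel":[7.5,20,-30],"roll":0},{"travel":[7.5,20,-38],"roll":0},{"travel":[7.5,20,-41],"roll":0},{"travel":[7.5,20,-41],"roll":0}]';python3 - <<'E'
from stand import *
e,psi=tool(); im,p=snap('wrist','w27.png'); print(e,env.state()['ft_force'],psi)
print(bunpos(im,p,e,psi,(235,0,378,160),e[2]-41+12)); print('AB',[bunpos(im,p,e,psi,b,62) for b in [(385,0,520,110),(385,120,520,260)]])
E
```

```text
t: 35.75
eef_pos: [456.3, -430.8, 135.9]
tcp_rot: [2.619, 1.57, -0.932]
ft_force: [0.5, -0.3, -3.2]
opening: 0.189
t: 36.55
eef_pos: [498.3, -320.7, 161.3]
tcp_rot: [0.499, 1.571, -2.207]
ft_force: [0.9, 0.5, -2.0]
opening: 0.19
t: 37.35
eef_pos: [562.0, -156.7, 161.4]
tcp_rot: [1.11, 1.57, -0.479]
ft_force: [0.2, -0.2, -1.9]
opening: 0.188
t: 38.15
eef_pos: [619.0, -9.5, 161.2]
tcp_rot: [1.018, 1.57, 0.147]
ft_force: [0.4, -0.1, -2.9]
opening: 0.185
t: 38.85
eef_pos: [625.9, 9.0, 119.3]
tcp_rot: [-2.365, 1.57, 3.045]
ft_force: [0.1, 0.6, -2.4]
opening: 0.186
[625.9   9.  119.3] [ 0.   0.1 -2. ] 129.94828604687933
(array([550.4,  93.8]), np.float64(33.296873915351384), array([113.5,   3.4]))
AB [(array([607.4, 141.4]), np.float64(29.031480076346444), array([113.4, -70.8])), (array([662.3,  75.5]), np.float64(29.28561041999489), array([ 27.7, -70.6]))]
```

View pics/w27.png

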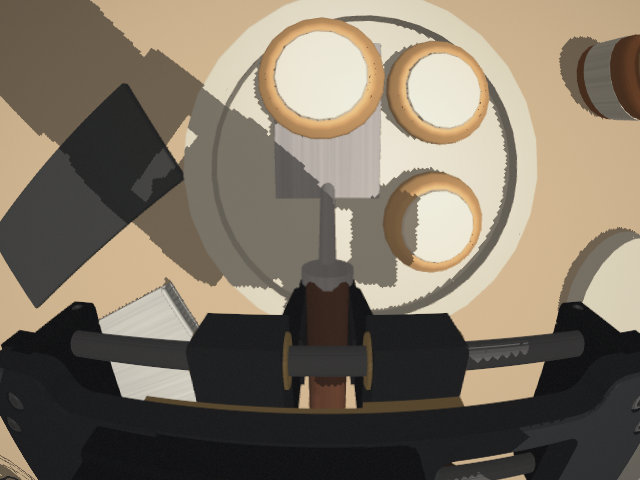

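```bash
python3 - <<'E'
from stand import *
e,psi=tool(); p=optics.camera_params('wrist')
for z,pp in [(50,[(186,155),(537,150)]),(62,[(213,155),(515,155)])]:
    L=[local(plane('wrist',q,z,p),e,psi) for q in pp]; print(z,L,(L[0]+L[1])/2)
print('top rim',local(plane('wrist',(350,17),62,p),e,psi),'bottom',local(plane('wrist',(370,312),62,p),e,psi), local([609,72],e,psi))
E
```

```text
50 [array([71.8, 95.3]), array([  79.2, -150.3])] [ 75.5 -27.5]
62 [array([71.3, 72. ]), array([  74.4, -125.1])] [ 72.8 -26.5]
top rim [157.3 -13.9] bottom [-36.4 -29.4] [ 59.4 -27.3]
```

```bash
python3 -m handwheel '[{"travel":[0,0,-6],"roll":0},{"travel":[0,0,-13],"roll":0},{"travel":[0,0,-18],"roll":0},{"travel":[0,0,-21.5],"roll":0},{"travel":[0,0,-23],"roll":0},{"travel":[0,0,-24],"roll":0},{"travel":[0,0,-24],"roll":0}]';python3 - <<'E'
from stand import *
f=[]
for i in range(3):
    optics.read_camera('wrist'); f.append(env.state()['ft_force'])
print(np.mean(f,0),env.state()['eef_pos'])
E
python3 -m handwheel '[{"travel":[0,0,-0.5],"roll":0},{"travel":[0,0,-0.5],"roll":0},{"travel":[31.5,-37.5,-0.5],"roll":0},{"travel":[38.6,-46,-0.5],"roll":0},{"travel":[38.6,-46,-0.5],"roll":0},{"travel":[38.6,-46,-0.5],"roll":0}]'; python3 - <<'E'
from stand import *
e,psi=tool(); im,p=snap('wrist','w28.png'); print(e,env.state()['ft_force'],psi)
E
```

```text
t: 39.6
eef_pos: [626.3, 9.3, 95.9]
tcp_rot: [1.206, 1.571, 0.333]
ft_force: [0.5, -0.2, -3.0]
opening: 0.188
[-0.4 -0.1 -2.9] [626.3   9.3  96.2]
t: 40.35
eef_pos: [664.4, -36.4, 95.5]
tcp_rot: [2.933, 1.571, 2.059]
ft_force: [-0.2, 0.5, 0.4]
opening: 0.184
[664.4 -36.4  95.5] [ 0.2 -0.8  0.1] 129.9443305538647
```

View pics/w28.png

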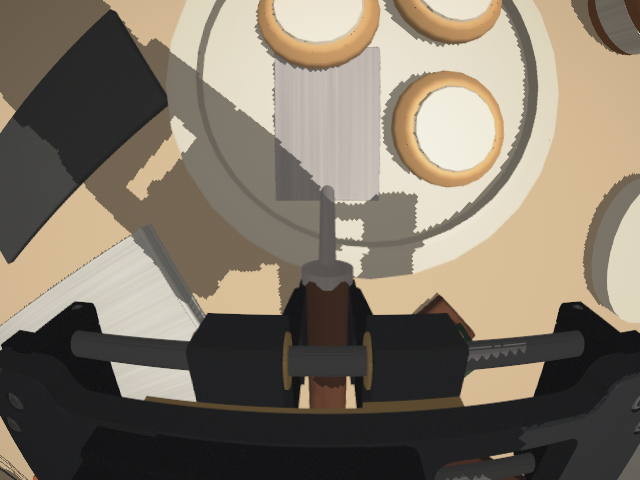

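```bash
python3 -m handwheel '[{"travel":[-3,3.6,0],"roll":0},{"travel":[-7,8.4,0],"roll":0},{"travel":[-11,13.2,0],"roll":0},{"travel":[-14.1,16.9,0],"roll":0},{"travel":[-14.1,16.9,0],"roll":0},{"travel":[-14.1,16.9,0],"roll":0},{"travel":[0.5,-0.6,0],"roll":0},{"travel":[0.5,-0.6,0],"roll":0}]'; python3 -m handwheel '[{"travel":[0,0,0],"roll":0},{"travel":[0,0,0],"roll":0}]'; python3 - <<'E'
from stand import *
e,psi=tool(); im,p=snap('wrist','w29.png'); print(e,env.state()['ft_force'],psi)
E
```

```text
t: 41.2
eef_pos: [666.7, -38.9, 95.5]
tcp_rot: [0.569, 1.569, -0.305]
ft_force: [0.1, -0.8, 0.1]
opening: 0.189
t: 41.4
eef_pos: [665.1, -37.1, 95.4]
tcp_rot: [2.921, 1.571, 2.047]
ft_force: [0.4, -0.7, 0.8]
opening: 0.189
[665.1 -37.1  95.4] [ 0.2 -0.8  0.8] 129.96298765549363
```

View pics/w29.png

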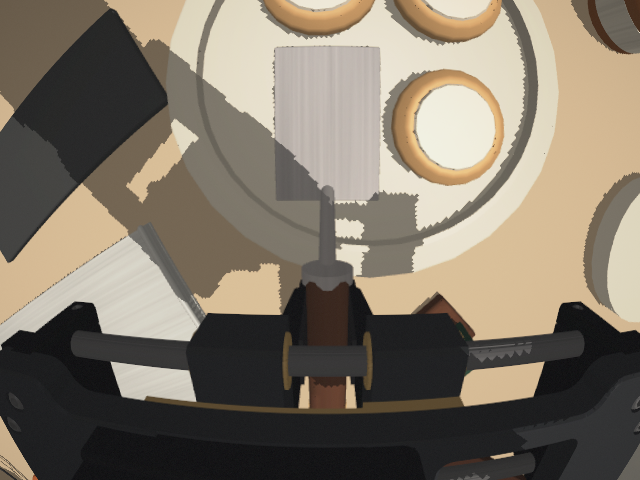

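```bash
python3 -m handwheel '[{"travel":[0.6,-0.8,1],"roll":0},{"travel":[1.2,-1.5,4],"roll":0},{"travel":[1.2,-1.5,15],"roll":0},{"travel":[1.2,-1.5,45],"roll":0},{"travel":[10,-11,80],"roll":0},{"travel":[35,-40,90],"roll":0},{"travel":[50,-58,90],"roll":0},{"travel":[50,-58,90],"roll":0}]'; python3 - <<'E'
from stand import *
e,psi=tool(); im,p=snap('wrist','w30.png'); print(e,env.state()['ft_force'],psi)
for n in ['side','scene']:
    snap(n,n+'30.png')
b=cv2.imread('pics/side30.png'); cv2.imwrite('pics/c9.png',cv2.resize(b[140:260,240:400],None,fx=4.5,fy=4.5,interpolation=cv2.INTER_CUBIC))
E
```

```text
t: 42.25
eef_pos: [716.5, -97.5, 186.3]
tcp_rot: [0.485, 1.569, -0.39]
ft_force: [-0.7, 0.0, -2.5]
opening: 0.188
[716.5 -97.5 186.3] [-0.   0.3 -1.8] 129.86625425419834
```

View pics/w30.png

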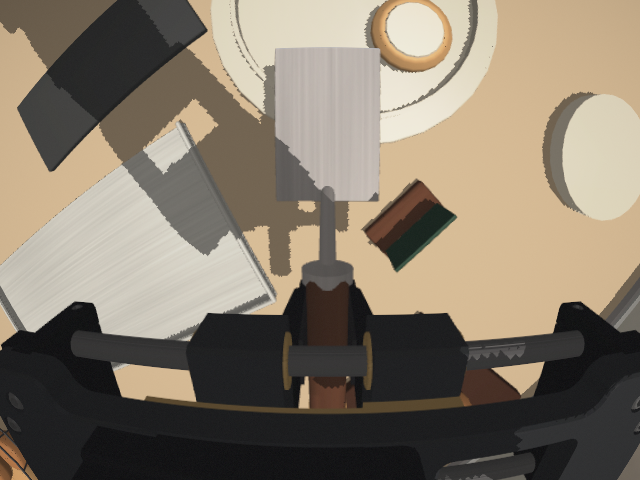

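View pics/c9.png

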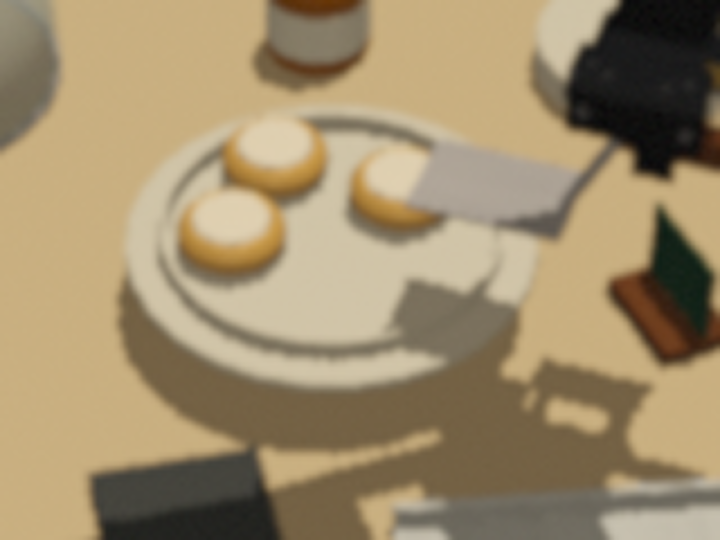

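View pics/scene30.png

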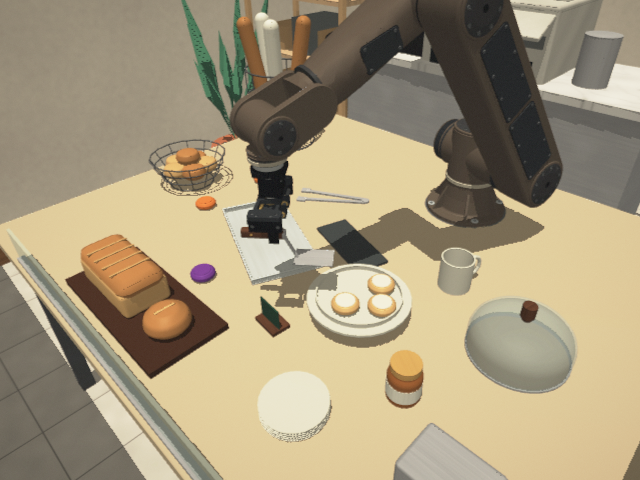

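```bash
python3 -m handwheel '[{"travel":[-25,-6,0],"roll":-7},{"travel":[-70,-17,0],"roll":-15},{"travel":[-115,-27,0],"roll":-23},{"travel":[-160,-38,0],"roll":-31},{"travel":[-205,-49,0],"roll":-39},{"travel":[-250,-60,0],"roll":-47},{"travel":[-290,-69,0],"roll":-55},{"travel":[-311,-74,0],"roll":-59}]';python3 -m handwheel '[{"travel":[0,0,-30],"roll":0},{"travel":[0,0,-70],"roll":0},{"travel":[0,0,-95],"roll":0},{"travel":[0,0,-105],"roll":0},{"travel":[0,0,-105],"roll":0},{"travel":[0,0,-105],"roll":0}]';python3 - <<'E'
from stand import *
e,psi=tool(); im,p=snap('wrist','w31.png'); print(e,env.state()['ft_force'],psi)
E
```

```text
t: 43.2
eef_pos: [401.1, -168.2, 185.8]
tcp_rot: [-1.68, 1.57, 2.695]
ft_force: [0.4, -0.7, -2.6]
opening: 0.183
t: 43.8
eef_pos: [404.7, -169.2, 81.4]
tcp_rot: [1.391, 1.57, -0.511]
ft_force: [0.9, -2.0, -1.7]
opening: 0.187
[ 404.7 -169.2   81.4] [ 0.1 -0.2 -1.7] 71.00105627747135
```

View pics/w31.png

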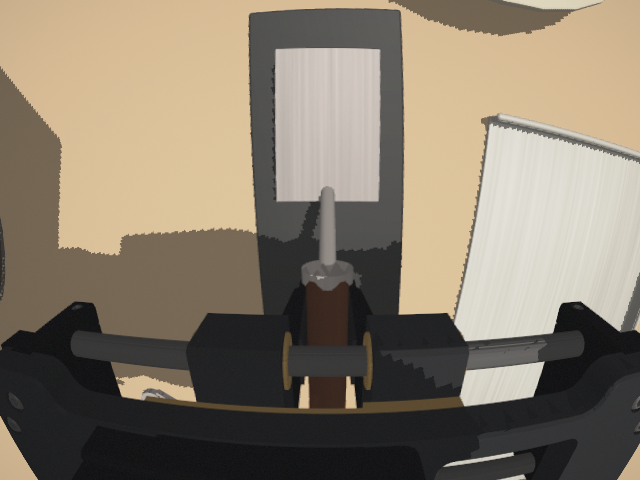

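```bash
python3 -m handwheel '[{"travel":[0,0,-10],"roll":0},{"travel":[0,0,-18],"roll":0},{"travel":[0,0,-23],"roll":0},{"travel":[0,0,-25],"roll":0},{"travel":[0,0,-25.5],"roll":0},{"travel":[0,0,-26],"roll":0},{"travel":[0,0,-26],"roll":0}]';python3 - <<'E'
from stand import *
f=[]
for i in range(4):
    optics.read_camera('wrist'); f.append(env.state()['ft_force'])
print(np.mean(f,0),env.state()['eef_pos'])
E
```

```text
t: 44.55
eef_pos: [404.3, -169.5, 54.8]
tcp_rot: [1.01, 1.57, -0.893]
ft_force: [-3.3, -1.7, 7.1]
opening: 0.191
[-2.4 -2.5  7.5] [ 404.3 -169.5   54.8]
```

```bash
python3 -m handwheel '[{"travel":[0,0,0.5],"roll":0},{"travel":[0,0,0.5],"roll":0}]'; python3 -m handwheel '[{"travel":[0,0,0],"roll":0},{"travel":[0,0,0],"roll":0},{"travel":[0,0,0],"roll":0},{"travel":[0,0,0],"roll":0},{"travel":[0,0,0],"roll":0},{"travel":[0,0,0],"roll":0}]' -0.2;python3 - <<'E'
from stand import *
im,p=snap('wrist','w32.png'); print(env.state()['ft_force'])
E
```

```text
t: 44.95
eef_pos: [404.4, -169.4, 55.0]
tcp_rot: [1.419, 1.571, -0.484]
ft_force: [-0.9, -0.6, -0.5]
opening: 0.187
t: 45.55
eef_pos: [404.3, -169.3, 54.9]
tcp_rot: [2.264, 1.571, 0.361]
ft_force: [0.5, -0.3, -0.8]
opening: 0.591
[-0.9 -0.3  0.5]
```

View pics/w32.png

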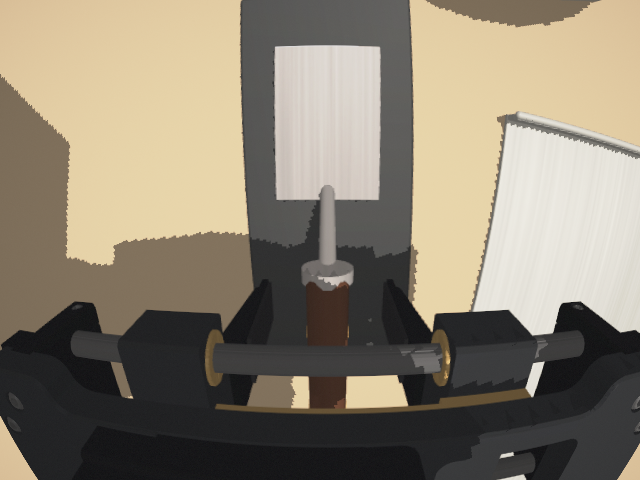

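```bash
python3 -m handwheel '[{"travel":[0,0,20],"roll":0},{"travel":[0,0,60],"roll":0},{"travel":[0,0,110],"roll":0},{"travel":[0,0,155],"roll":-5},{"travel":[15,30,180],"roll":-13},{"travel":[30,70,200],"roll":-21},{"travel":[45,110,205],"roll":-29},{"travel":[60,155,205],"roll":-37}]' -1; python3 -m handwheel '[{"travel":[15,40,0],"roll":-8},{"travel":[30,70,0],"roll":-16},{"travel":[35,90,0],"roll":-24},{"travel":[35,92,0],"roll":-32},{"travel":[35,92,0],"roll":-34},{"travel":[35,92,0],"roll":-34}]';python3 - <<'E'
from stand import *
e,psi=tool(); im,p=snap('wrist','w33.png'); print(e,psi)
snap('scene','scene33.png');snap('side','side33.png')
E
```

```text
t: 46.4
eef_pos: [461.7, -23.8, 261.0]
tcp_rot: [2.289, 1.568, -0.234]
ft_force: [0.4, -0.3, 0.7]
opening: 1.002
t: 47.0
eef_pos: [496.0, 67.2, 259.6]
tcp_rot: [0.129, 1.57, -2.98]
ft_force: [0.1, -0.2, -0.4]
opening: 1.004
[496.   67.2 259.6] 1.8268882813934368
```

View pics/w33.png

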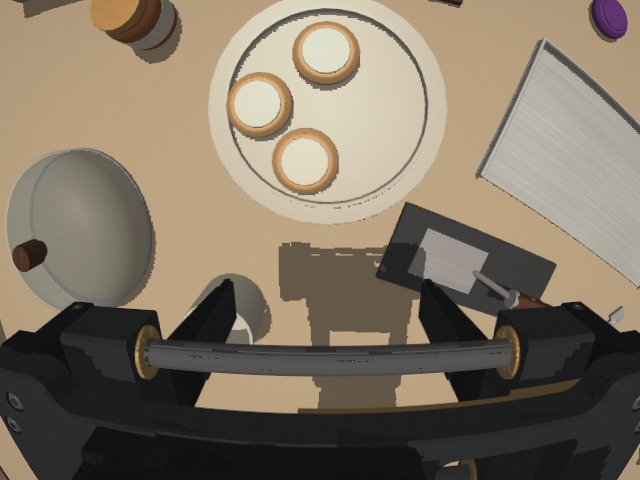

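View pics/side33.png

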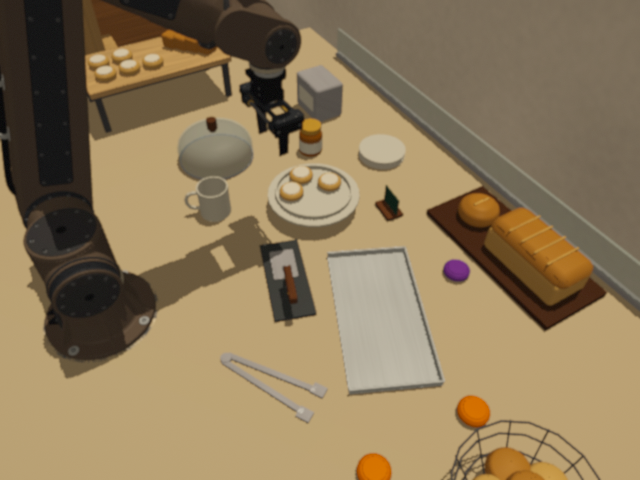

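```bash
python3 - <<'E'
from stand import *
e,psi=tool(); p=optics.camera_params('wrist'); im=cv2.imread('pics/w33.png')[:,:,::-1].copy()
F=fit([(208,105),(447,105),(328,224),(240,188),(412,192),(235,30),(425,35)],50,125,p); print(F)
R_=fit([(232,105),(428,105),(328,203),(262,178),(395,178),(390,30)],62,102,p); print(R_)
C=F[0]
for b in [(290,15,362,90),(222,65,294,140),(270,122,345,198)]:
    r=bunpos(im,p,e,psi,b,62); print(r[0],r[1],np.hypot(*(r[0]-C)),np.hypot(*(r[0]-R_[0])))
print('knob',plane('wrist',(25,255),136,p))
E
python3 - <<'E'
import cv2
im=cv2.imread('pics/w33.png'); cv2.imwrite('pics/c10.png',cv2.resize(im[0:230,200:460],None,fx=3,fy=2.6,interpolation=cv2.INTER_CUBIC))
E
```

```text
(array([610.1,  70.1]), array([-0.4, -1. ,  0.4,  1.1,  1.5,  1.6,  2. ]), (array([610.5,  70.1]), np.float64(125.79878696462913)))
(array([610.4,  69.2]), array([-5.9, -3. , -1. , -1.5, -1.8, -4.4]), (array([607.9,  68.1]), np.float64(98.26912048686279)))
[661.3  73.8] 32.36920324353445 51.28611818978154 51.13230604433148
[607.6 138.4] 32.45768935381253 68.35343076590166 69.20274562995728
[551.4  91. ] 32.25812943360342 62.34504811679807 62.84212474519911
knob [465.2 395.3 136. ]
```

View pics/c10.png

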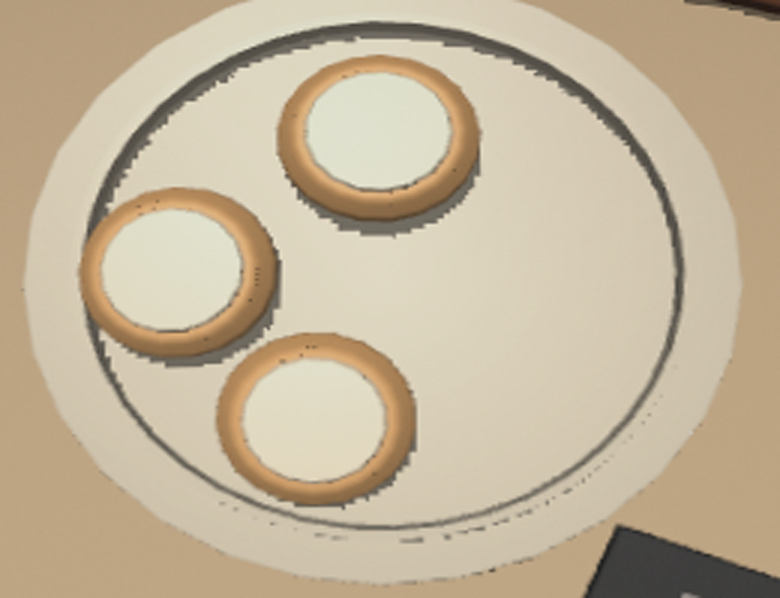

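```bash
python3 - <<'E'
import cv2
a=cv2.imread('pics/scene33.png');b=cv2.imread('pics/side33.png')
cv2.imwrite('pics/c11.png',cv2.resize(b[155:235,260:365],None,fx=7,fy=7,interpolation=cv2.INTER_CUBIC))
cv2.imwrite('pics/c12.png',cv2.resize(a[255:345,300:420],None,fx=6,fy=6,interpolation=cv2.INTER_CUBIC))
E
```

```text
(no output)
```

View pics/c11.png

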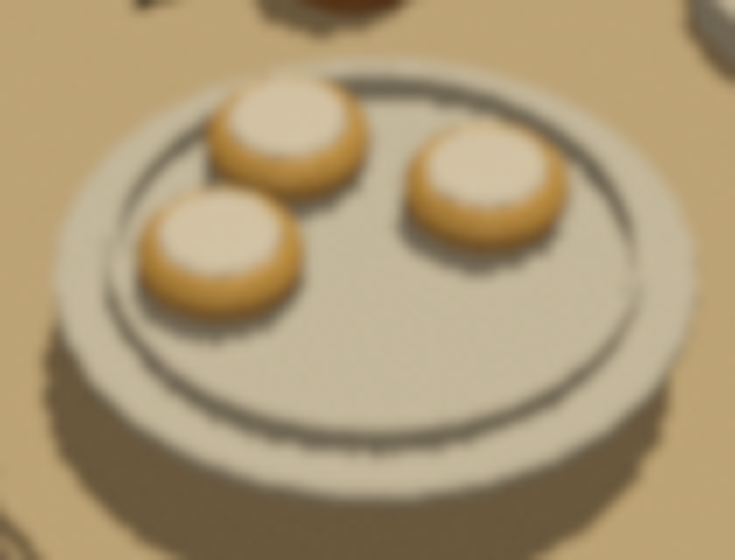

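View pics/c12.png

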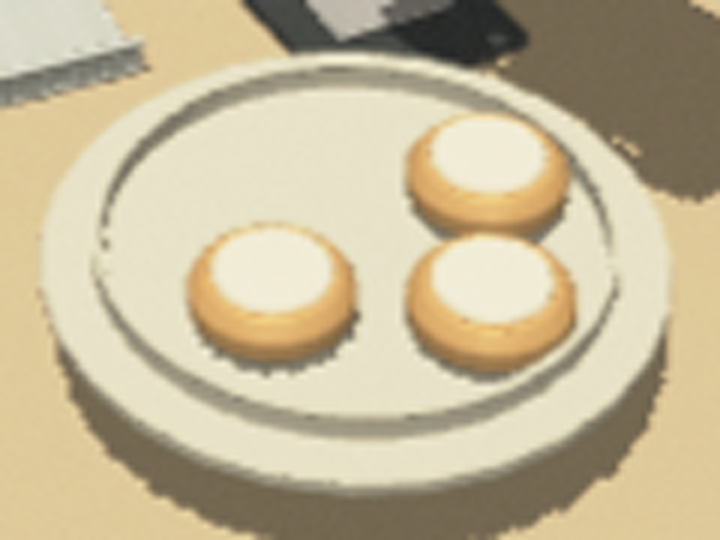

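```bash
python3 - <<'E'
from stand import *
s=lambda x,y:(260+x/7,155+y/7); c=lambda x,y:(300+x/6,255+y/6)
for n,a,b in [('A',(488,165),(271,267)),('B',(288,118),(493,279)),('C',(220,233),(487,151))]:
    print(n,tri([ray('side',s(*a)),ray('scene',c(*b))]))
C1,C2=s(373,265),c(358,240)
E
```

```text
A (array([660.5,  72.3,  74. ]), [np.float64(0.9139491069524398), np.float64(0.9139491069525782)])
B (array([607.1, 136.6,  73. ]), [np.float64(1.1633325560675023), np.float64(1.1633325560673193)])
C (array([551.5,  89. ,  74.1]), [np.float64(0.793723165710027), np.float64(0.7937231657100234)])
```

```bash
python3 -m handwheel '[{"travel":[-5,25,0],"roll":3},{"travel":[-15,65,0],"roll":9},{"travel":[-30,110,0],"roll":16},{"travel":[-48,155,0],"roll":23},{"travel":[-65,200,0],"roll":30},{"travel":[-82,245,0],"roll":36},{"travel":[-95,277,0],"roll":38},{"travel":[-98,285,0],"roll":38}]'; python3 -m handwheel '[{"travel":[0,0,0],"roll":0},{"travel":[0,0,0],"roll":0}]';python3 - <<'E'
from stand import *
e,psi=tool(); im,p=snap('wrist','w34.png'); print(e,psi)
E
```

```text
t: 47.95
eef_pos: [396.8, 354.3, 259.7]
tcp_rot: [-2.004, 1.57, 1.837]
ft_force: [-0.5, -0.4, 0.7]
opening: 1.002
t: 48.15
eef_pos: [398.5, 351.0, 259.8]
tcp_rot: [0.845, 1.57, -1.603]
ft_force: [0.4, -0.7, -0.3]
opening: 1.0
[398.5 351.  259.8] 39.773445652767094
```

View pics/w34.png

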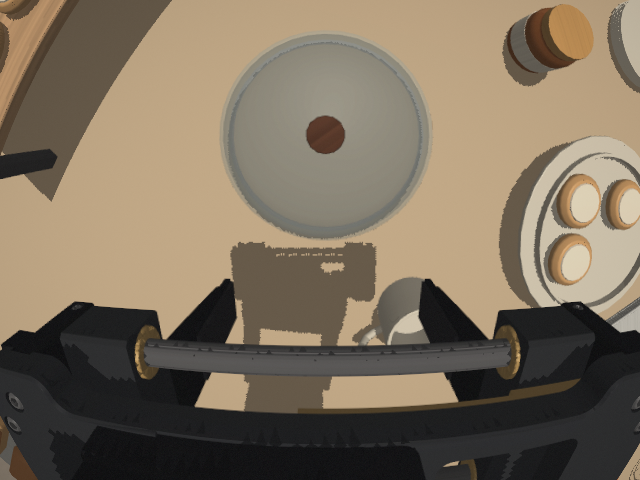

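```bash
python3 - <<'E'
from stand import *
e,psi=tool(); p=optics.camera_params('wrist'); im=cv2.imread('pics/w34.png')
h=cv2.cvtColor(im,cv2.COLOR_BGR2HSV); m=cv2.inRange(h,(0,90,20),(15,255,140)); k=np.zeros_like(m); k[100:170,290:365]=1
cs,_=cv2.findContours(m*k,cv2.RETR_EXTERNAL,cv2.CHAIN_APPROX_NONE); c=max(cs,key=cv2.contourArea)[:,0,:]
print(circ([plane('wrist',q,134,p) for q in c]), proj('wrist',[460,404,121]))
print('mouth outer',circ([plane('wrist',q,20,p) for q in [(220,135),(432,135),(325,33),(325,241)]]),circ([plane('wrist',q,4,p) for q in [(228,135),(425,135),(325,40),(325,236)]]))
E
```

```text
(array([460.5, 404.8]), np.float64(14.5213872192443)) [325.5 135.4]
mouth outer (array([459., 403.]), np.float64(118.41991453414649)) (array([458.4, 401.8]), np.float64(114.77947381215839))
```

```bash
python3 -m handwheel '[{"travel":[25,22,-10],"roll":0},{"travel":[50,43,-40],"roll":0},{"travel":[61.8,53.5,-75],"roll":0},{"travel":[61.8,53.5,-115],"roll":0},{"travel":[61.8,53.5,-142],"roll":0},{"travel":[61.8,53.5,-152],"roll":0},{"travel":[61.8,53.5,-155],"roll":0},{"travel":[61.8,53.5,-155],"roll":0}]'; python3 -m handwheel '[{"travel":[0,0,0],"roll":0},{"travel":[0,0,0],"roll":0},{"travel":[0,0,0],"roll":0},{"travel":[0,0,0],"roll":0},{"travel":[0,0,0],"roll":0},{"travel":[0,0,0],"roll":0},{"travel":[0,0,0],"roll":0},{"travel":[0,0,0],"roll":0}]' 1;python3 -m handwheel '[{"travel":[0,0,0],"roll":0},{"travel":[0,0,0],"roll":0},{"travel":[0,0,0],"roll":0}]'; python3 - <<'E'
from stand import *
im,p=snap('wrist','w35.png')
E
```

```text
t: 49.0
eef_pos: [460.7, 405.2, 105.8]
tcp_rot: [2.955, 1.57, 0.507]
ft_force: [-0.0, -0.2, -0.0]
opening: 1.0
t: 49.8
eef_pos: [459.9, 405.4, 104.8]
tcp_rot: [0.857, 1.571, -1.59]
ft_force: [-0.7, -0.4, -0.8]
opening: 0.383
t: 50.1
eef_pos: [460.0, 405.4, 104.8]
tcp_rot: [1.336, 1.571, -1.111]
ft_force: [0.5, -0.7, -0.0]
opening: 0.317
```

View pics/w35.png

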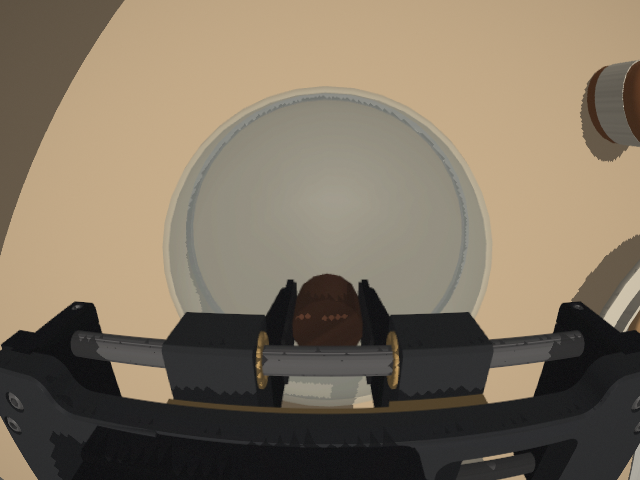

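```bash
python3 -m handwheel '[{"travel":[0,0,0],"roll":0},{"travel":[0,0,4],"roll":0},{"travel":[0,0,14],"roll":0},{"travel":[0,0,32],"roll":0},{"travel":[0,0,56],"roll":0},{"travel":[0,0,82],"roll":0},{"travel":[0,0,106],"roll":0},{"travel":[0,0,122],"roll":0}]'; python3 -m handwheel '[{"travel":[2,-5,3],"roll":0},{"travel":[6,-14,3],"roll":0},{"travel":[13,-29,3],"roll":0},{"travel":[22,-49,3],"roll":0},{"travel":[33,-74,3],"roll":0},{"travel":[45,-101,3],"roll":0},{"travel":[57,-128,3],"roll":0},{"travel":[69,-155,3],"roll":0}]';  python3 -m handwheel '[{"travel":[12,-27,0],"roll":0},{"travel":[24,-54,0],"roll":0},{"travel":[36,-81,0],"roll":0},{"travel":[48,-108,0],"roll":0},{"travel":[59,-132,0],"roll":0},{"travel":[68,-152,0],"roll":0},{"travel":[75,-168,0],"roll":0},{"travel":[79,-177,0],"roll":0}]';python3 -m handwheel '[{"travel":[1,-2,0],"roll":0},{"travel":[1,-2,0],"roll":0},{"travel":[1,-2,0],"roll":0}]';python3 - <<'E'
from stand import *
e,psi=tool(); im,p=snap('wrist','w36.png'); print(e,psi,env.state()['ft_force']); snap('side','side36.png'); snap('scene','scene36.png')
E
```

```text
t: 50.95
eef_pos: [460.0, 405.6, 229.3]
tcp_rot: [3.054, 1.569, 0.608]
ft_force: [-0.4, 0.3, -3.3]
opening: 0.321
t: 51.75
eef_pos: [529.2, 247.9, 228.7]
tcp_rot: [-0.219, 1.569, -2.666]
ft_force: [0.6, 0.3, -4.0]
opening: 0.319
t: 52.55
eef_pos: [608.1, 71.4, 229.0]
tcp_rot: [-0.509, 1.57, -2.958]
ft_force: [0.1, -0.4, -4.1]
opening: 0.316
t: 52.85
eef_pos: [608.6, 72.1, 229.8]
tcp_rot: [-1.03, 1.571, 2.807]
ft_force: [-0.1, 1.0, -3.5]
opening: 0.322
[608.6  72.1 229.8] 39.86014673623419 [ 0.3  0.3 -3.8]
```

View pics/w36.png

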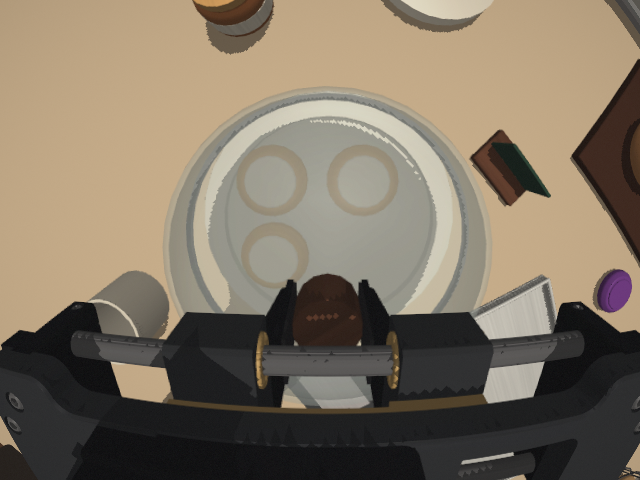

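View pics/side36.png

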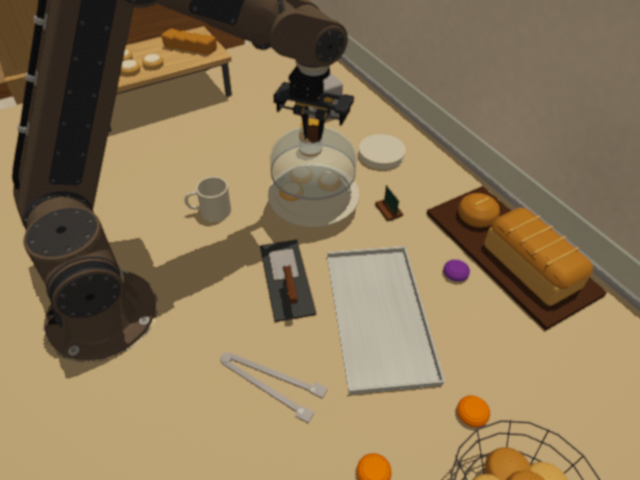

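```bash
python3 -m handwheel '[{"travel":[0,-0.5,-5],"roll":0},{"travel":[0.5,-1,-15],"roll":0},{"travel":[0.7,-1.2,-28],"roll":0},{"travel":[0.7,-1.2,-40],"roll":0},{"travel":[0.7,-1.2,-49],"roll":0},{"travel":[0.7,-1.2,-54],"roll":0},{"travel":[0.7,-1.2,-55],"roll":0},{"travel":[0.7,-1.2,-55],"roll":0}]';python3 - <<'E'
from stand import *
e,psi=tool(); im,p=snap('wrist','w37.png'); print(e,psi,env.state()['ft_force']); a=snap('side','side37.png')[0]; b=snap('scene','scene37.png')[0]
cv2.imwrite('pics/c13.png',cv2.resize(a[110:240,240:390],None,fx=5,fy=4.6,interpolation=cv2.INTER_CUBIC)[:,:,::-1])
cv2.imwrite('pics/c14.png',cv2.resize(b[220:350,290:430],None,fx=5,fy=4.6,interpolation=cv2.INTER_CUBIC)[:,:,::-1])
E
```

```text
t: 53.8
eef_pos: [609.8, 70.2, 174.8]
tcp_rot: [2.147, 1.571, -0.3]
ft_force: [-0.2, 0.0, -3.5]
opening: 0.324
[609.8  70.2 174.8] 39.81304524852353 [-0.  -0.1 -2.3]
```

View pics/w37.png

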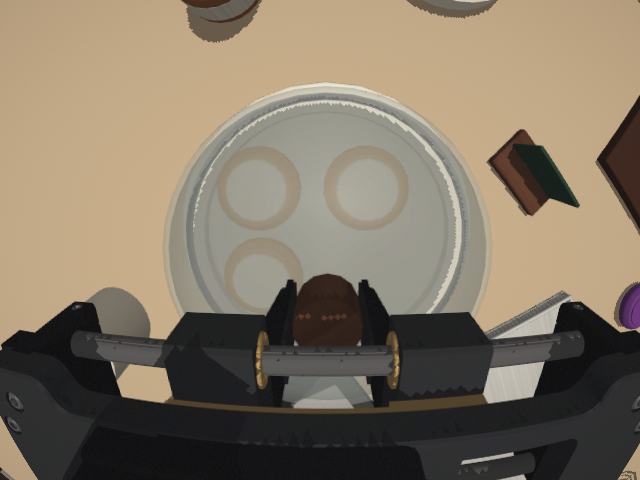

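View pics/c13.png

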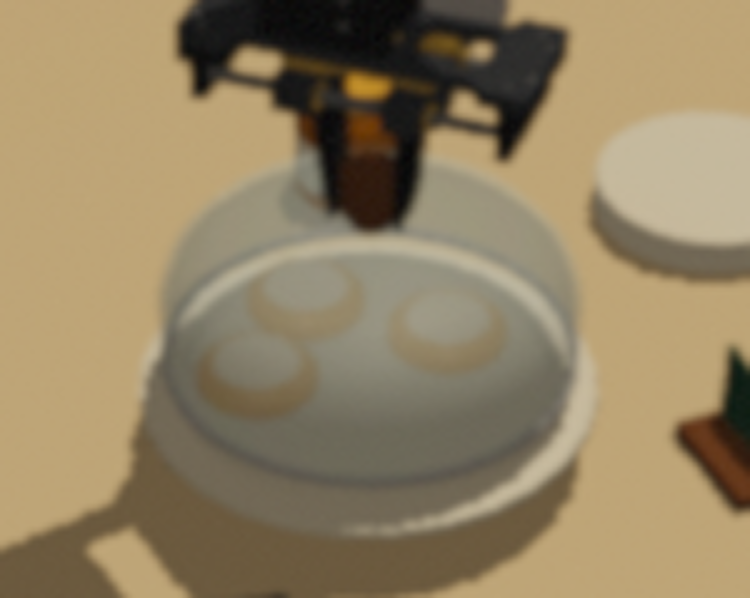

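View pics/c14.png

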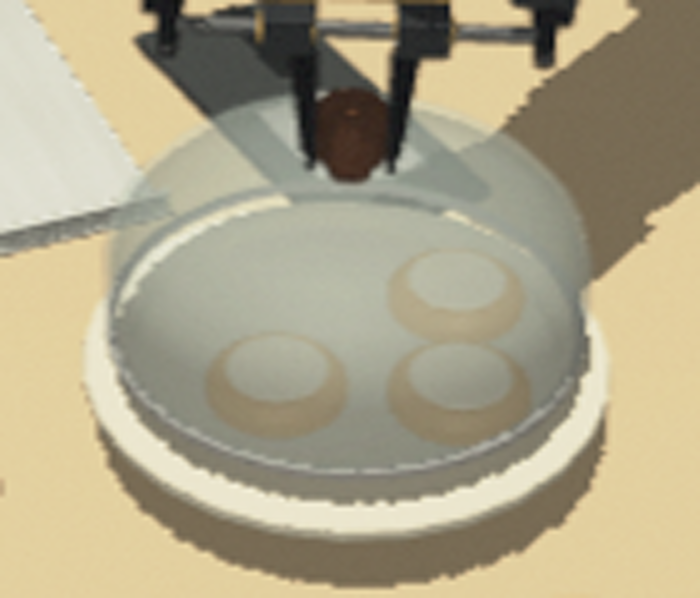

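```bash
python3 -m handwheel '[{"travel":[0,0,-3],"roll":0},{"travel":[0,0,-6],"roll":0},{"travel":[0,0,-8],"roll":0},{"travel":[0,0,-9.5],"roll":0},{"travel":[0,0,-10.5],"roll":0}]';python3 -m handwheel '[{"travel":[0,0,-1],"roll":0},{"travel":[0,0,-2],"roll":0},{"travel":[0,0,-3],"roll":0},{"travel":[0,0,-4],"roll":0},{"travel":[0,0,-5],"roll":0},{"travel":[0,0,-5],"roll":0}]';python3 - <<'E'
from stand import *
f=[]
for i in range(4):
    im=optics.read_camera('wrist'); f.append(env.state()['ft_force'])
print(np.mean(f,0),env.state()['eef_pos'],env.state()['moment']); cv2.imwrite('pics/w38.png',im[:,:,::-1])
E
```

```text
t: 54.45
eef_pos: [609.6, 70.2, 164.1]
tcp_rot: [-0.264, 1.571, -2.71]
ft_force: [0.4, -0.7, -4.0]
opening: 0.322
t: 55.05
eef_pos: [609.6, 70.2, 159.1]
tcp_rot: [-0.324, 1.571, -2.771]
ft_force: [1.2, -0.9, -3.4]
opening: 0.318
[ 0.2 -0.1 -3.4] [609.7  70.3 159.3] [-0.1  0.1 -0. ]
```

View pics/w38.png

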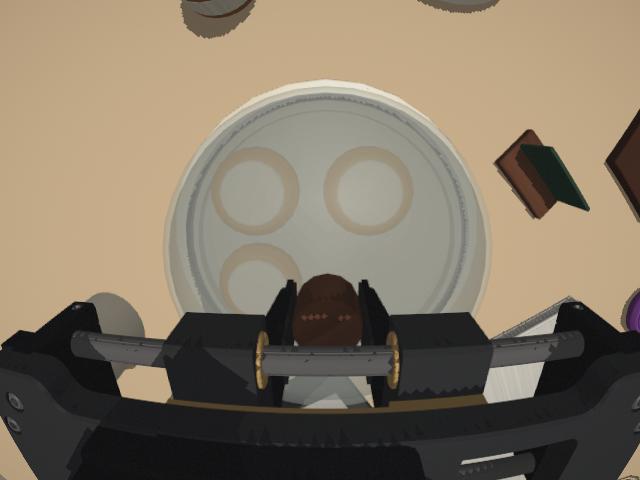

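```bash
python3 -m handwheel '[{"travel":[0,0,-1],"roll":0},{"travel":[0,0,-2],"roll":0},{"travel":[0,0,-3],"roll":0},{"travel":[0,0,-3.8],"roll":0},{"travel":[0,0,-4.4],"roll":0},{"travel":[0,0,-4.4],"roll":0}]';python3 - <<'E'
from stand import *
f=[]
for i in range(4):
    im=optics.read_camera('wrist'); f.append(env.state()['ft_force'])
print(np.mean(f,0),env.state()['eef_pos'],env.state()['moment'])
E
```

```text
t: 55.85
eef_pos: [609.6, 70.3, 154.8]
tcp_rot: [0.748, 1.571, -1.699]
ft_force: [0.5, -0.2, -3.1]
opening: 0.326
[-0.1  0.1 -3.3] [609.7  70.2 154.9] [-0.1  0.1 -0. ]
```

```bash
python3 -m handwheel '[{"travel":[0,0,-0.5],"roll":0},{"travel":[0,0,-1],"roll":0},{"travel":[0,0,-1],"roll":0},{"travel":[0,0,-1],"roll":0}]';python3 - <<'E'
from stand import *
f=[]
for i in range(4):
    im=optics.read_camera('wrist'); f.append(env.state()['ft_force'])
print(np.mean(f,0),env.state()['eef_pos'],env.state()['moment'])
E
```

```text
t: 56.45
eef_pos: [609.7, 70.2, 154.8]
tcp_rot: [2.374, 1.57, -0.073]
ft_force: [-2.2, -1.1, 4.7]
opening: 0.321
[-2.9 -0.3  5.2] [609.7  70.3 154.7] [-0.1  0.7 -0. ]
```

```bash
python3 -m handwheel '[{"travel":[0,0,0.5],"roll":0},{"travel":[0,0,0.6],"roll":0}]'; python3 -m handwheel '[{"travel":[0,0,0],"roll":0},{"travel":[0,0,0],"roll":0},{"travel":[0,0,0],"roll":0},{"travel":[0,0,0],"roll":0},{"travel":[0,0,0],"roll":0},{"travel":[0,0,0],"roll":0},{"travel":[0,0,0],"roll":0}]' -1;  python3 -m handwheel '[{"travel":[0,0,0],"roll":0},{"travel":[0,0,0],"roll":0},{"travel":[0,0,0],"roll":0},{"travel":[0,0,0],"roll":0},{"travel":[0,0,15],"roll":0},{"travel":[0,0,45],"roll":0},{"travel":[0,0,85],"roll":0},{"travel":[0,0,110],"roll":0}]';python3 -m handwheel '[{"travel":[-50,-40,0],"roll":0},{"travel":[-75,-63,0],"roll":0},{"travel":[-75,-63,0],"roll":0},{"travel":[-75,-63,0],"roll":0}]'; python3 - <<'E'
from stand import *
e,psi=tool(); im,p=snap('wrist','w39.png'); print(e,psi,env.state()['ft_force']); a=snap('side','side39.png')[0]; b=snap('scene','scene39.png')[0]
cv2.imwrite('pics/c15.png',cv2.resize(a[120:240,240:390],None,fx=5,fy=4.6,interpolation=cv2.INTER_CUBIC)[:,:,::-1])
E
```

```text
t: 56.85
eef_pos: [609.7, 70.2, 154.7]
tcp_rot: [2.248, 1.57, -0.199]
ft_force: [-2.6, -0.2, 2.3]
opening: 0.318
t: 57.55
eef_pos: [609.7, 70.2, 154.5]
tcp_rot: [1.987, 1.571, -0.46]
ft_force: [0.8, -0.0, 0.1]
opening: 0.853
t: 58.35
eef_pos: [610.0, 70.3, 267.2]
tcp_rot: [2.423, 1.568, -0.024]
ft_force: [-0.2, 0.7, 0.3]
opening: 0.999
t: 58.75
eef_pos: [534.6, 6.8, 265.1]
tcp_rot: [2.389, 1.57, -0.059]
ft_force: [0.2, -0.2, -0.6]
opening: 1.0
[534.6   6.8 265.1] 39.73617834048969 [0.1 0.2 0.1]
```

View pics/w39.png

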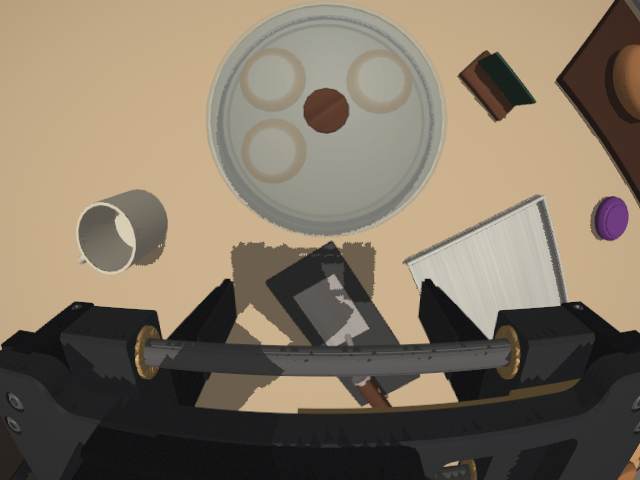

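View pics/scene39.png

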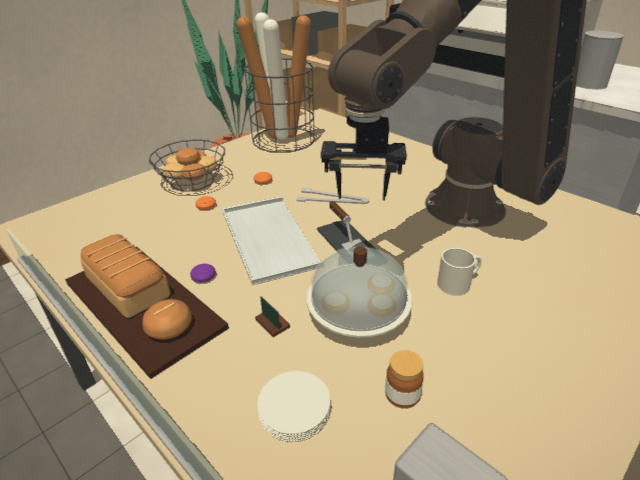

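View pics/side39.png

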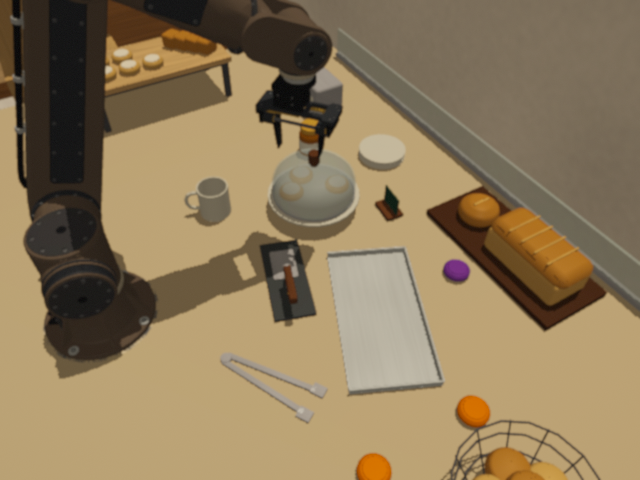

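```bash
python3 - <<'E'
from stand import *
p=optics.camera_params('wrist')
def kc(f,box):
    im=cv2.imread('pics/'+f); h=cv2.cvtColor(im,cv2.COLOR_BGR2HSV); m=cv2.inRange(h,(0,90,20),(15,255,150)); x0,y0,x1,y1=box; k=np.zeros_like(m);k[y0:y1,x0:x1]=1
    m*=k; b=max(blobs(m>0,5),key=lambda t:t[0][4]); return b
w=kc('w39.png',(295,80,360,145)); s=kc('side39.png',(305,148,322,170)); c=kc('scene39.png',(350,243,372,270))
print(w,s,c); print('wrist@185',plane('wrist',w[1],185,p)); print('tri',tri([ray('side',s[1]),ray('scene',c[1])]))
print('3',tri([ray('side',s[1]),ray('scene',c[1]),ray('wrist',w[1],p)]))
im=cv2.imread('pics/side39.png'); cv2.imwrite('pics/c16.png',cv2.resize(im[130:330,230:380],None,fx=5,fy=3,interpolation=cv2.INTER_CUBIC))
E
```

```text
(array([ 304,   88,   44,   45, 1534], dtype=int32), array([325.7, 110. ])) (array([308, 149,  11,  17, 144], dtype=int32), array([313.4, 156.9])) (array([354, 247,  13,  19, 208], dtype=int32), array([359.6, 255.5]))
wrist@185 [609.9  71.7 185. ]
tri (array([609.3,  69.6, 170.4]), [np.float64(0.7724655065419473), np.float64(0.7724655065420527)])
3 (array([610.2,  71. , 170.4]), [np.float64(1.1924624643185449), np.float64(1.4793811769294465), np.float64(1.4395481078282455)])
```

View pics/c16.png

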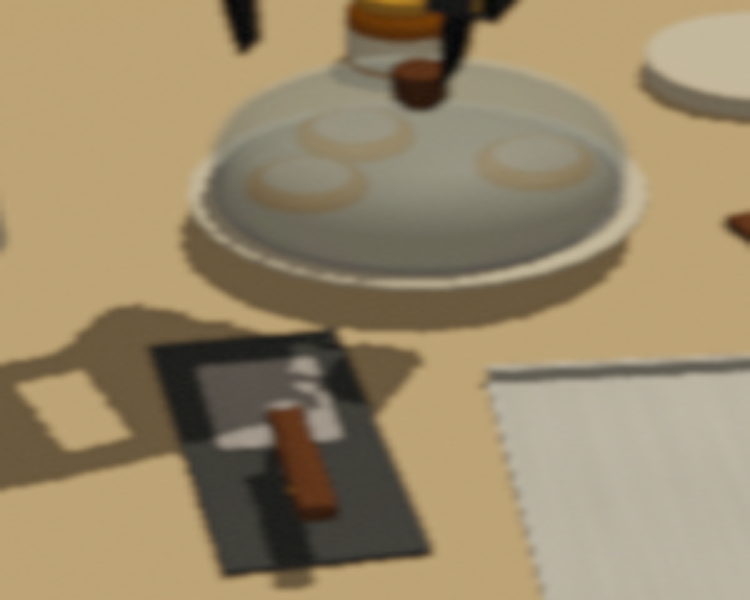

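```bash
python3 -c "
from cell import job
print(job.job_done())"
```

```text
the job is handed in; nothing more can be done
None
```

The job is handed in at about 59 s of robot time: all three iced buns are on the plate, the turner is on its slate, and the dome is over the rim. I got no verdict back.

The moves allow no tilting, so I slid each bun off by setting the blade low on the plate and pulling it back sharply. The second and third buns stayed partly on the blade at first and needed a short push forward and a second pull. Before the third bun I pushed the first two together towards the rim with the empty blade to make room. The fingers never went near a bun.

Last checks before handing in:
- **Buns:** before the dome went on they lay flat and apart, tops at equal height (73–74 mm read against 76 expected). They were about 51, 67–68 and 62 mm from the plate centre, against a limit of 70. The second bun is close to the rim. Through the dome they look unmoved.
- **Turner:** it was released flat on the slate, about where it started.
- **Dome:** the knob reads at about (610, 71) and 170.4 mm high, against a plate centre near (609.5, 70.5) and 171 mm expected. I judge it centred within about 2 mm and fully down. The side view looks level, but I did not measure its tilt directly.
- **Everything else:** the other objects look unmoved by eye, and the gripper is open and clear of everything.

The camera views disagreed by only a millimetre or two on the objects that matter. Some stand-rim fits were off by up to about 9 mm, so I relied on the plate's outer edge instead.

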